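# Put the setting blocks back in their drawer

## Robot

A 6-joint arm with a two-finger parallel gripper is mounted at the origin on a cart in front of the work surface, level with it; the furniture and walls round the work are solid. World frame = base frame: x ahead of the robot, y to its left, z up, the work surface at z = 0. Lengths are in m, angles in degrees, forces in N, time in s.
With the tool pointing down it reaches from about 0.4 to 0.825 m from the base axis. Payload 7 kg.
Tool frame: the origin (TCP) lies on the mounting face of the last link; the fingertips stand 178 mm ahead of it and the grasp point (between the pads) lies 159 mm ahead of it; z points along the fingers, y is the direction in which the jaws open and shut (so a half turn about z gives the same grasp; the last joint's range is limited). The gripper opens to 88 mm and grips with 3 to 60 N. Pads are 19 mm wide; open, the fingers measure 130 mm over their backs; the gripper's body (78 mm by 193 mm) begins 47 mm behind the grasp point.
Start: joints at [84.517, 20.546, 0.682, 0, -70.136, -16.507], TCP at [0.253, 0.626, 0.405] pointing down, gripper open.
Joint ranges: [-176.03, 176.03], [-82.01, 121.73], [-58.28, 71.71], [-173.87, 95.51], [-174.79, -0.11], [-173.66, 173.66]. Speed limits (degrees/s): [136.94, 136.94, 172.46, 180, 180, 180].

## Interface

Orientations are given as [roll, pitch, yaw] about the fixed x, y, z axes, in that order (R = Rz(yaw) Ry(pitch) Rx(roll)).
In Python, from plant import r gives the robot as it stands. The module is installed in compiled form; this text tells all that it offers.
- The arm moves only by the tool carry_out, never from a script. Its argument "plan" is a list of rows, each a list of 3 entries, a list of its own where there are three numbers: the shift along the tool's x, y, z in m, then the turn, a rotation vector about the tool's x, y, z in degrees, then the closure in counts, from 0 (fully open) to 255 (shut). In form: [[[x, y, z], [ax, ay, az], hand], ...]. A call has 1 to 12 rows; each row shifts and turns the commanded pose from where the row before left it, along the tool's axes as they then stand; what a row does not reach is not made up. A row lasts 1/12 s, in which the tool goes at most 41.7 mm and 7.16 degrees, less where a joint would pass 70% of its speed; a pose out of reach is approached as far as the arm can. A call is refused whole if a number of a shift passes 0.0417 or a number of a turn 7.16, either way. A call with a gripper value outside its range is refused whole. The fingers move at their own pace and stop on an object; "grip_force" is the grip in N (left out, the last holds). Time passes only in rows, so rows that do not move let the fingers close. It gives the time, the measured TCP pose, the force and the opening at its end, in the units of the state.
- r.get_state(): the state, without advancing time (a new reading comes with each control period).
- r.capture(name): name is "side" or "top" or "wrist"; returns the picture (400x640x3 uint8, red, green, blue); there is no depth.
- r.get_calibration(name): a dict with "K" (3x3 intrinsics, pixels), "D" ([k1, k2, p1, p2, k3] as OpenCV has them; the pictures are not rectified), "rvec" (rotation vector, rad) and "tvec" (3), from world to camera coordinates, as OpenCV has them. Camera axes: x right, y down, z forward; pixel columns grow to the right and rows downward; lengths in m; the calibration is good to about 2 mm. A picture is of the moment at which its call begins: read the wrist's pose just before it. get_calibration takes no time and is no camera call; for the wrist camera it gives the pose at the moment of the call.
- r.close_job(): hands the job in, once; it reports no verdict.
The state is a dict: "time_s": time; "joints": joint angles; "qd": joint speeds; "joint_torque": joint torques, N m; "tcp_pos": TCP position; "eef_rot": TCP orientation; "contact_force": force on the tool from outside, world axes, zero at the start; "moment": the same for the moment, N m; "gripper_width": finger opening in m.
Only numpy, scipy, OpenCV 4.12 (cv2) and the standard library are available. Lean on these libraries where they do the work, as an engineer would, in place of code of your own. Each camera call takes 0.05 s, during which the arm holds its last target. There are 200 camera calls.

## Task

The milling job is finished: pull the drawer of the low unit fully open and put every setting block lying on the table back into its own pocket in the liner, the one cut to that block's length, standing upright on its base and right down on the pocket floor (either way round). Then push the drawer fully shut. Leave the bearings, tape measure and other things where they are.

Things in the scene. Friction and masses are not known exactly. Their poses are not given: they have to be found in the camera images.
- drawer_unit: low grey steel drawer unit standing on the table, 200 mm deep (x) x 410 wide (y) x 82 high, with one drawer; origin under its centre on the table; its front faces its own -x. Fixed. A tall shop press stands to the right of the table, from about y = -0.5 m outward and x = 0.5 to 0.85 m: keep the arm clear of it.
- drawer (a joint): how far the drawer is pulled out along the unit's own -x, m: 0 = fully shut, 0.165 = stop at full extension. Slides freely with about 2 N of friction plus slight damping and stays where it is left.
- drawer_handle (a point): middle of the drawer's bar handle: a round bar 10 mm thick, 120 mm long along y, 55 mm above the table, its axis 45 mm in front of the drawer's face (40 mm clear gap behind it); x axis points into the unit. The drawer front is 406 mm wide, its top edge 76 mm above the table. Moves with the drawer.
- vee_block: loose aluminium setting block 60 mm long (x) x 30 wide (y) x 32 high (z), a V-shaped groove across the middle of its top (10 mm deep); about 100 g; origin at the centre of its underside. May be absent in some runs.
- step_block: loose aluminium setting block 74 mm long (x) x 30 wide (y) x 32 high (z), top descending in three equal steps 32, 27 and 22 mm high from its -x to its +x end; about 130 g; origin at the centre of its underside. May be absent in some runs.
- spacer_block: loose aluminium setting block 88 mm long (x) x 30 wide (y) x 32 high (z), plain bar with three large cross holes (13 mm) in its sides; about 160 g; origin at the centre of its underside. May be absent in some runs.
- slotted_block: loose aluminium setting block 102 mm long (x) x 30 wide (y) x 32 high (z), plain bar with one long dark slot along its top; about 190 g; origin at the centre of its underside. May be absent in some runs.
- bridge_block: loose aluminium setting block 116 mm long (x) x 30 wide (y) x 32 high (z), bar with an opening 10 mm high and 56 mm long under its middle, standing on two feet; about 220 g; origin at the centre of its underside. May be absent in some runs.
- long_parallel: loose aluminium setting block 130 mm long (x) x 30 wide (y) x 32 high (z), plain bar with a row of five small cross holes (8 mm) in its sides; about 250 g; origin at the centre of its underside. May be absent in some runs.
- pocket_vee_block (a point): centre of the floor of the pocket of vee_block in the black liner inside the drawer; pocket 68 mm long (x, along the slide) x 36 wide (y), 10 mm deep, its floor 24 mm above the table; pockets lie side by side 60 mm apart centre to centre, the drawer's side walls are 50 mm high. The unit covers it while the drawer is shut. Moves with the drawer; its axes are parallel to the unit's.
- pocket_step_block (a point): centre of the floor of the pocket of step_block in the black liner inside the drawer; pocket 82 mm long (x, along the slide) x 36 wide (y), 10 mm deep, its floor 24 mm above the table; pockets lie side by side 60 mm apart centre to centre, the drawer's side walls are 50 mm high. The unit covers it while the drawer is shut. Moves with the drawer; its axes are parallel to the unit's.
- pocket_spacer_block (a point): centre of the floor of the pocket of spacer_block in the black liner inside the drawer; pocket 96 mm long (x, along the slide) x 36 wide (y), 10 mm deep, its floor 24 mm above the table; pockets lie side by side 60 mm apart centre to centre, the drawer's side walls are 50 mm high. The unit covers it while the drawer is shut. Moves with the drawer; its axes are parallel to the unit's.
- pocket_slotted_block (a point): centre of the floor of the pocket of slotted_block in the black liner inside the drawer; pocket 110 mm long (x, along the slide) x 36 wide (y), 10 mm deep, its floor 24 mm above the table; pockets lie side by side 60 mm apart centre to centre, the drawer's side walls are 50 mm high. The unit covers it while the drawer is shut. Moves with the drawer; its axes are parallel to the unit's.
- pocket_bridge_block (a point): centre of the floor of the pocket of bridge_block in the black liner inside the drawer; pocket 124 mm long (x, along the slide) x 36 wide (y), 10 mm deep, its floor 24 mm above the table; pockets lie side by side 60 mm apart centre to centre, the drawer's side walls are 50 mm high. The unit covers it while the drawer is shut. Moves with the drawer; its axes are parallel to the unit's.
- pocket_long_parallel (a point): centre of the floor of the pocket of long_parallel in the black liner inside the drawer; pocket 138 mm long (x, along the slide) x 36 wide (y), 10 mm deep, its floor 24 mm above the table; pockets lie side by side 60 mm apart centre to centre, the drawer's side walls are 50 mm high. The unit covers it while the drawer is shut. Moves with the drawer; its axes are parallel to the unit's.
- bearing_1: ball bearing lying flat, 52 mm across, 15 high; origin at the centre of its underside. Bystander, to be left where it is.
- bearing_2: a second such ball bearing, 52 mm across, 15 high; origin at the centre of its underside. Bystander, to be left where it is.
- tape_measure: yellow tape measure, 94 x 41 x 71 mm high; origin at the centre of its underside. Bystander, to be left where it is.
There are look-alikes about, which are no part of the job. What is shaped like the spacer_block but blue is not meant.

How it is judged (in metres and radians):
On the way, in this order (a step that is already met when the one before it is completed fails the run):
1. the drawer is pulled out by more than 120 mm (value of joint drawer above 0.12 m), for 0.2 s.
2. every block that is present lies in its own pocket (horizontal distance between vee_block and pocket_vee_block below 0.008 m and z of vee_block in the frame of pocket_vee_block below 0.004 m and angle between each of vee_block, step_block, spacer_block, slotted_block, bridge_block, long_parallel's own z axis and vertical below 0.1 rad and angle between the x axis of vee_block and the x axis of pocket_vee_block, either way round below 0.2 rad and horizontal distance between step_block and pocket_step_block below 0.008 m and z of step_block in the frame of pocket_step_block below 0.004 m and angle between the x axis of step_block and the x axis of pocket_step_block, either way round below 0.2 rad and horizontal distance between spacer_block and pocket_spacer_block below 0.008 m and z of spacer_block in the frame of pocket_spacer_block below 0.004 m and angle between the x axis of spacer_block and the x axis of pocket_spacer_block, either way round below 0.2 rad and horizontal distance between slotted_block and pocket_slotted_block below 0.008 m and z of slotted_block in the frame of pocket_slotted_block below 0.004 m and angle between the x axis of slotted_block and the x axis of pocket_slotted_block, either way round below 0.2 rad and horizontal distance between bridge_block and pocket_bridge_block below 0.008 m and z of bridge_block in the frame of pocket_bridge_block below 0.004 m and angle between the x axis of bridge_block and the x axis of pocket_bridge_block, either way round below 0.2 rad and horizontal distance between long_parallel and pocket_long_parallel below 0.008 m and z of long_parallel in the frame of pocket_long_parallel below 0.004 m and angle between the x axis of long_parallel and the x axis of pocket_long_parallel, either way round below 0.2 rad), for 0.2 s.
3. the drawer is shut (value of joint drawer below 0.006 m), for 0.2 s.
At the end, for the whole second after the job is handed in: Every setting block present is in its own pocket (within 8 mm of the pocket's centre, less than 4 mm above its floor, upright within 0.1 rad, lengthwise), at rest, and the drawer is shut to within 6 mm (all of step 2 and linear speed of each of vee_block, step_block, spacer_block, slotted_block, bridge_block, long_parallel below 0.02 m/s and value of joint drawer below 0.006 m); the robot touches nothing.
It fails at once if the bearing_1 is moved by more than 40 mm (distance of bearing_1 from where it was at the start of the episode above 0.04 m).
It fails at once if the bearing_2 is moved by more than 40 mm (distance of bearing_2 from where it was at the start of the episode above 0.04 m).
It fails at once if the tape_measure is moved by more than 40 mm (distance of tape_measure from where it was at the start of the episode above 0.04 m).
Of vee_block, step_block, spacer_block, slotted_block, bridge_block, long_parallel only 4 to 6 are there at a start; the rules pass over those that are not, and their reading is None.
At some moment in a run one of vee_block, step_block, spacer_block, slotted_block, bridge_block, long_parallel may be knocked a few centimetres aside while the robot is not near it.
It also fails if it takes over 210 s, if anything falls off the work surface, if the arm or the gripper's body presses on something with over 40 N, if the wrist force passes 120 N, or if a joint passes its speed limit or range.

## Working session

There is one attempt and no reset: what is moved stays moved. The work goes in short steps, Python scripts to look and compute and a tool call to move; the robot and the scene stay as the last step left them, time stands still between calls to the robot, and variables do not carry over. Pictures are saved under pics/ and viewed, about 12 in all and at most 16, crops included, and the job is handed in when it is done.

Besides the shell and the picture viewer there is one more tool, called after "Emit:" by a JSON object that holds its "op" and its "data", one argument or row to a line. carry_out: Moves the arm, as the interface text tells. Its arguments: {"type":"object","properties":{"plan":{"type":"array","items":{"type":"array"}},"grip_force":{"type":"number"}},"required":["plan"]}

```bash
mkdir -p pics; ls
cat > h.py <<'E'
import numpy as np, cv2
from plant import r
from scipy.spatial.transform import Rotation as R
def snap(name,fn):
    c=r.get_calibration(name); im=r.capture(name)
    cv2.imwrite('pics/'+fn+'.png',im[:,:,::-1]); 
    np.savez('pics/'+fn+'.npz',**{k:np.array(c[k],float) for k in('K','D','rvec','tvec')})
    return im
def ground(fn,px,z):
    "pixels -> world points at height z"
    c=np.load('pics/'+fn+'.npz'); px=np.array(px,float).reshape(-1,1,2)
    n=cv2.undistortPoints(px,c['K'],c['D']).reshape(-1,2)
    M=cv2.Rodrigues(c['rvec'])[0]; o=-M.T@c['tvec'].ravel()
    d=np.c_[n,np.ones(len(n))]@M
    return o+d*((z-o[2])/d[:,2])[:,None]
def proj(fn,P):
    c=np.load('pics/'+fn+'.npz')
    return cv2.projectPoints(np.array(P,float).reshape(-1,1,3),c['rvec'],c['tvec'],c['K'],c['D'])[0].reshape(-1,2)
E
python3 - <<'E'
from h import *
print(r.get_state())
for n in('top','side','wrist'):
    snap(n,n+'0'); c=r.get_calibration(n); M=cv2.Rodrigues(np.array(c['rvec'],float))[0]; print(n,-M.T@np.array(c['tvec']).ravel(),M[2])
E
```

```text
pics
{'time_s': 0.0, 'joints': array([ 8.45159989e+01,  2.05902525e+01,  6.32884185e-01, -2.15453999e-02,
       -7.01373287e+01, -1.65074971e+01]), 'qd': array([ 0.07176858,  0.02594353,  0.04667654, -0.06927731,  0.02799792,
       -0.03115966]), 'joint_torque': array([ 2.09843631e-03, -5.82705474e+01,  2.93064952e+01,  6.99726373e+00,
        7.04070000e-03, -1.56944425e-04]), 'tcp_pos': array([0.25268183, 0.62569201, 0.40372456]), 'eef_rot': array([ 1.79903451e+02, -7.49082347e-03, -2.19988290e+01]), 'contact_force': array([-0.68399048, -0.26671617, -0.18527137]), 'moment': array([-0.05001092,  0.01109508,  0.01597891]), 'gripper_width': 0.08732643631005649}
top [0.47960438 0.08676516 1.12967421] [ 0.09441329 -0.02365141 -0.9952521 ]
side [0.65854209 1.53321288 0.9181961 ] [-0.03469626 -0.86121496 -0.50705519]
wrist [0.32802482 0.59573148 0.38346446] [-0.28260384  0.11302386 -0.95255481]
```

View pics/top0.png

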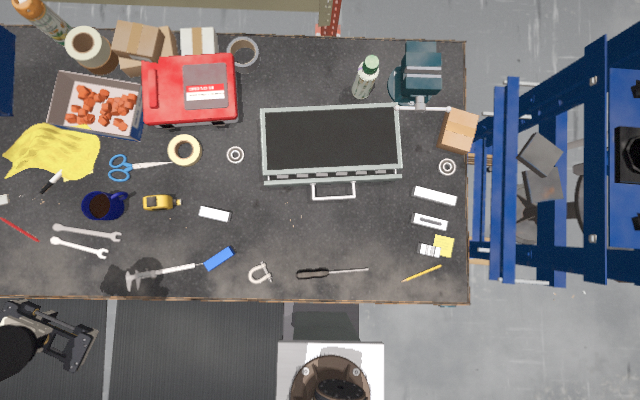

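View pics/side0.png

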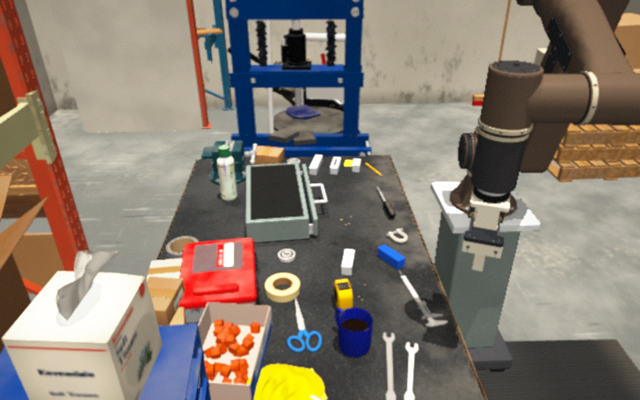

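The top view shows white blocks at (214,213), (435,196), (430,221) and (430,250). The blue bar at (218,259) is the look-alike. The bearings are at (235,154) and (447,167), the tape measure at (160,202), and the handle at (333,195). There is also something white at (4,199).

Run:
```python
from h import *
im=cv2.imread('pics/top0.png')
a=cv2.resize(im[180:270,400:480],None,fx=5,fy=5,interpolation=cv2.INTER_CUBIC)
b=cv2.resize(im[195:275,185:245],None,fx=5,fy=5,interpolation=cv2.INTER_CUBIC)
b=cv2.copyMakeBorder(b,0,50,0,0,0); cv2.imwrite('pics/c1.png',np.hstack([a,b]))
# rough blobs: bright, unsaturated, on the table
hsv=cv2.cvtColor(im,cv2.COLOR_BGR2HSV); m=((hsv[...,2]>170)&(hsv[...,1]<40)).astype(np.uint8)
n,l,s,c=cv2.connectedComponentsWithStats(m)
for i in range(1,n):
    if s[i,4]>60 and 130<c[i,1]<290 and c[i,0]<470:
        rc=cv2.minAreaRect(np.argwhere(l==i)[:,::-1].astype(np.float32)); bx=ground('top0',cv2.boxPoints(rc),.032)
        print(c[i].round(),s[i,4],bx[:,:2].mean(0).round(3),np.linalg.norm(bx[0]-bx[1]).round(3),np.linalg.norm(bx[1]-bx[2]).round(3))
print('handle',ground('top0',[[312,199],[355,198]],.055).round(3),'unit',ground('top0',[[262,106],[397,104],[262,180],[402,176]],.08).round(3))
```

```text
[332. 153.] 2643 [ 0.726 -0.015] 0.479 0.294
[235. 154.] 100 [0.707 0.301] 0.048 0.052
[447. 166.] 95 [ 0.687 -0.347] 0.049 0.05
[148. 164.] 157 [0.671 0.547] 0.118 0.016
[ 55. 177.] 74 [0.627 0.823] 0.044 0.015
[435. 195.] 438 [ 0.596 -0.309] 0.031 0.131
[  3. 199.] 73 [0.557 0.968] 0.02 0.029
[213. 213.] 313 [0.527 0.357] 0.031 0.089
[430. 222.] 305 [ 0.516 -0.293] 0.031 0.102
[ 87. 232.] 340 [0.464 0.724] 0.028 0.195
[ 79. 247.] 328 [0.42  0.744] 0.03 0.17
[430. 250.] 204 [ 0.431 -0.291] 0.031 0.06
[259. 274.] 215 [0.348 0.218] 0.061 0.064
[176. 268.] 184 [0.363 0.463] 0.115 0.014
[349. 270.] 74 [ 0.366 -0.048] 0.116 0.006
[129. 280.] 87 [0.326 0.595] 0.045 0.026
handle [[ 0.575  0.065  0.055]
 [ 0.58  -0.062  0.055]] unit [[ 0.843  0.218  0.08 ]
 [ 0.861 -0.181  0.08 ]
 [ 0.624  0.211  0.08 ]
 [ 0.645 -0.195  0.08 ]]
```

View pics/c1.png

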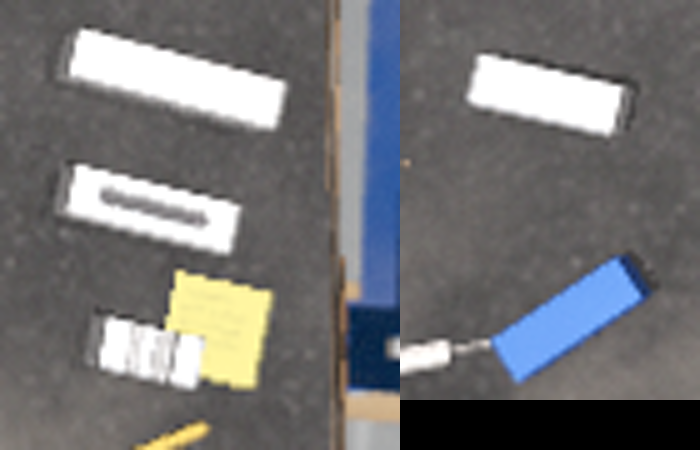

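Four candidates match by length: long_parallel (131 mm), slotted (102 mm), vee (60 mm, with groove) and spacer (89 mm, white). I'm excluding the blue bar. I'll go above the handle first.

Emit:
{"op": "carry_out", "data": {
  "plan": [
    [[0.0223,0.0191,0],[0,0,0],0],
    [[0.0223,0.0191,0],[0,0,0],0],
    [[0.0223,0.0191,0],[0,0,0],0],
    [[0.0223,0.0191,0],[0,0,0],0],
    [[0.0223,0.0191,0],[0,0,0],0],
    [[0.0223,0.0191,0],[0,0,0],0],
    [[0.0223,0.0191,0],[0,0,0],0],
    [[0.0223,0.0191,0],[0,0,0],0],
    [[0.0223,0.0191,0],[0,0,0],0],
    [[0.0223,0.0191,0],[0,0,0],0],
    [[0.0223,0.0191,0],[0,0,0],0],
    [[0.0223,0.0191,0],[0,0,0],0]
  ]
}}

```text
time_s: 1.15
tcp_pos: [0.4154, 0.3117, 0.4046]
eef_rot: [180.0, 0.0, -22.0]
contact_force: [0.7, 0.3, -0.5]
gripper_width: 0.0872
```

Emit:
{"op": "carry_out", "data": {
  "plan": [
    [[0.0223,0.0191,0],[0,0,0],0],
    [[0.0223,0.0191,0],[0,0,0],0],
    [[0.0223,0.0191,0],[0,0,0],0],
    [[0.0223,0.0191,0],[0,0,0],0],
    [[0.0223,0.0191,0],[0,0,0],0],
    [[0.0223,0.0191,0],[0,0,0],0],
    [[0.0223,0.0191,0],[0,0,0],0],
    [[0.0223,0.0191,0],[0,0,0],0],
    [[0.0223,0.0191,0],[0,0,0],0],
    [[0.0223,0.0191,0],[0,0,0],0],
    [[0.0223,0.0191,0],[0,0,0],0],
    [[0.0223,0.0191,0],[0,0,0],0]
  ]
}}

```text
time_s: 2.15
tcp_pos: [0.5777, -0.001, 0.4045]
eef_rot: [180.0, 0.0, -22.0]
contact_force: [0.4, 1.3, 0.3]
gripper_width: 0.0872
```

Emit:
{"op": "carry_out", "data": {
  "plan": [
    [[0,0,0],[0,0,7],170],
    [[0,0,0],[0,0,7],170],
    [[0,0,0],[0,0,7],170],
    [[0,0,0],[0,0,7],170],
    [[0,0,0],[0,0,7],170],
    [[0,0,0],[0,0,7],170],
    [[0,0,0],[0,0,7],170],
    [[0,0,0],[0,0,7],170],
    [[0,0,0],[0,0,7],170],
    [[0,0,0],[0,0,2.3],170],
    [[0,0,0],[0,0,0],170],
    [[0,0,0],[0,0,0],170]
  ]
}}

```text
time_s: 3.15
tcp_pos: [0.5773, 0.0004, 0.4045]
eef_rot: [180.0, -0.0, -87.2]
contact_force: [-0.0, 0.6, -0.3]
gripper_width: 0.0294
```

```bash
cat >> h.py <<'E'
def to(x,y,z,yaw,n):
    "deltas in tool axes from the measured pose; z is that of the grasp point"
    s=r.get_state(); M=R.from_euler('xyz',s['eef_rot'],degrees=True)
    e=R.from_euler('xyz',[180,0,yaw],degrees=True); d=np.array([x,y,z+.159])-s['tcp_pos']
    print('after turn: total',(e.inv().apply(d)).round(4),'per row',(e.inv().apply(d)/n).round(4),
     'before turn: total',(M.inv().apply(d)).round(4),'per row',(M.inv().apply(d)/n).round(4),'turn',(M.inv()*e).as_rotvec(degrees=True).round(2))
def st():
    s=r.get_state(); print(s['time_s'],'grasp',(s['tcp_pos']-[0,0,.159]).round(4),s['eef_rot'].round(2),'F',s['contact_force'].round(1),'w',round(s['gripper_width'],4),'J',s['joints'].round(0))
E
python3 - <<'E'
from h import *
st(); snap('wrist','w1');
E
```

```text
3.15 grasp [5.773e-01 4.000e-04 2.455e-01] [179.98  -0.   -87.18] F [-0.   0.6 -0.3] w 0.0294 J [ 19.  11. -12.  -0. -67. -17.]
```

View pics/w1.png

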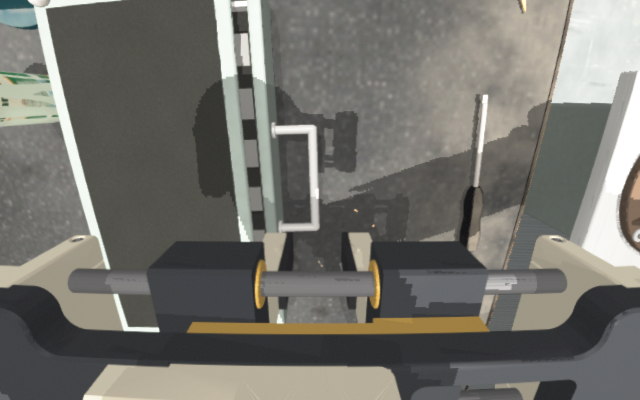

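The handle bar runs from (314,128) to (316,228) in the wrist view, with the drawer front edge to its left.

Run:
```python
from h import *
print(ground('w1',[[314,131],[315.5,224],[274,130],[282,229]],.055).round(4))
print('unit top front edge',ground('w1',[[232,100],[216,0],[266,15],[277,200]],.08).round(4))
print('tip centre check',proj('w1',[[.5773,.0004,.2455-.019],[.5773,.0004,.055]]).round(0))
```

```text
[[ 0.5817 -0.0536  0.055 ]
 [ 0.5745  0.0603  0.055 ]
 [ 0.627  -0.0526  0.055 ]
 [ 0.6164  0.0692  0.055 ]]
unit top front edge [[ 0.6667 -0.083   0.08  ]
 [ 0.6797 -0.1736  0.08  ]
 [ 0.6322 -0.1623  0.08  ]
 [ 0.6197  0.0224  0.08  ]]
tip centre check [[315. 245.]
 [316. 177.]]
```

Emit:
{"op": "carry_out", "data": {
  "plan": [
    [[0,0,0.016],[0,0,-0.5],170],
    [[0,0,0.016],[0,0,0],170],
    [[0,0,0.016],[0,0,0],170],
    [[0,0,0.016],[0,0,0],170],
    [[0,0,0.016],[0,0,0],170],
    [[0,0,0.016],[0,0,0],170],
    [[0,0,0.016],[0,0,0],170],
    [[0,0,0.016],[0,0,0],170],
    [[0,0,0.016],[0,0,0],170],
    [[0,0,0.016],[0,0,0],170],
    [[0,0,0.015],[0,0,0],170],
    [[0,0,0.015],[0,0,0],170]
  ]
}}

```text
time_s: 4.2
tcp_pos: [0.5774, 0.0004, 0.2139]
eef_rot: [-180.0, -0.0, -86.7]
contact_force: [0.2, -0.9, 0.9]
gripper_width: 0.0293
```

Emit:
{"op": "carry_out", "data": {
  "plan": [
    [[0,0,0],[0,0,0],255],
    [[0,0,0],[0,0,0],255],
    [[0,0,0],[0,0,0],255],
    [[0,0,0],[0,0,0],255],
    [[0,0,0],[0,0,0],255],
    [[0,0,0],[0,0,0],255]
  ],
  "grip_force": 20
}}

```text
time_s: 4.7
tcp_pos: [0.5781, 0.0006, 0.2158]
eef_rot: [-179.9, 0.0, -86.8]
contact_force: [2.3, -0.6, 2.3]
gripper_width: 0.0092
```

Run:
```python
from h import *
st()
a=np.deg2rad(3.3); p=r.get_state()['tcp_pos']; to(p[0]-.166*np.cos(a),p[1]-.166*np.sin(a),.055,-86.7,15)
```

```text
4.7 grasp [0.5781 0.0006 0.0568] [-1.7985e+02  2.0000e-02 -8.6750e+01] F [ 2.3 -0.6  2.3] w 0.0092 J [ 19.  22. -25.   0. -43. -16.]
after turn: total [-0.      0.166   0.0018] per row [-0.      0.0111  0.0001] before turn: total [0.0002 0.166  0.0014] per row [0.     0.0111 0.0001] turn [-0.15  0.02 -0.05]
```

Emit:
{"op": "carry_out", "data": {
  "plan": [
    [[0,0.01,0],[0,0,0],255],
    [[0,0.014,0],[0,0,0],255],
    [[0,0.014,0],[0,0,0],255],
    [[0,0.014,0],[0,0,0],255],
    [[0,0.014,0],[0,0,0],255],
    [[0,0.014,0],[0,0,0],255],
    [[0,0.014,0],[0,0,0],255],
    [[0,0.014,0],[0,0,0],255],
    [[0,0.014,0],[0,0,0],255],
    [[0,0.014,0],[0,0,0],255],
    [[0,0.012,0],[0,0,0],255],
    [[0,0.008,0],[0,0,0],255]
  ]
}}

```text
time_s: 5.7
tcp_pos: [0.427, -0.0073, 0.2175]
eef_rot: [-179.0, 0.2, -86.6]
contact_force: [41.4, -11.3, -20.1]
gripper_width: 0.0097
```

Emit:
{"op": "carry_out", "data": {
  "plan": [
    [[0,0.005,0],[0,0,0],255],
    [[0,0.004,0],[0,0,0],255],
    [[0,0.002,0],[0,0,0],255],
    [[0,0,0],[0,0,0],255],
    [[0,0,0],[0,0,0],255]
  ]
}}

```text
time_s: 6.12
tcp_pos: [0.4196, -0.0062, 0.2184]
eef_rot: [-178.7, 0.3, -86.5]
contact_force: [41.4, -14.9, -22.8]
gripper_width: 0.0224
```

Run:
```python
from h import *
st()
```

```text
6.1167 grasp [ 0.4196 -0.0062  0.0594] [-178.67    0.26  -86.51] F [ 41.4 -14.9 -22.8] w 0.0224 J [ 26.   9. -45.   0. -35. -23.]
```

Emit:
{"op": "carry_out", "data": {
  "plan": [
    [[0,-0.008,0],[0,0,0],255],
    [[0,0,0],[0,0,0],150],
    [[0,0,0],[0,0,0],150],
    [[0,0,0],[0,0,0],150]
  ]
}}

```text
time_s: 6.45
tcp_pos: [0.4202, -0.0078, 0.216]
eef_rot: [-179.7, 0.1, -86.8]
contact_force: [1.3, 0.8, -0.6]
gripper_width: 0.029
```

Emit:
{"op": "carry_out", "data": {
  "plan": [
    [[0,0,-0.02],[0,0,0],150],
    [[0,0,-0.02],[0,0,0],150],
    [[0,0,-0.02],[0,0,0],150],
    [[0,0,-0.02],[0,0,0],150],
    [[0,0,-0.03],[0,0,0],150],
    [[0,0,-0.03],[0,0,0],150],
    [[0,0,-0.03],[0,0,0],150],
    [[0,0,-0.02],[0,0,0],150],
    [[0,0,0],[0,0,0],150]
  ]
}}

```text
time_s: 7.2
tcp_pos: [0.4188, -0.0086, 0.4089]
eef_rot: [-179.7, 0.1, -86.8]
contact_force: [0.9, 0.2, -0.4]
gripper_width: 0.0358
```

Run:
```python
from h import *
st()
im=snap('top','top1'); snap('wrist','w2')
cv2.imwrite('pics/c2.png',cv2.resize(im[85:275,190:465,::-1],None,fx=2.9,fy=2.9,interpolation=cv2.INTER_CUBIC))
```

```text
7.2 grasp [ 0.4188 -0.0086  0.2499] [-1.7965e+02  8.0000e-02 -8.6760e+01] F [ 0.9  0.2 -0.4] w 0.0358 J [ 26.  -5. -29.   0. -66. -23.]
```

View pics/c2.png

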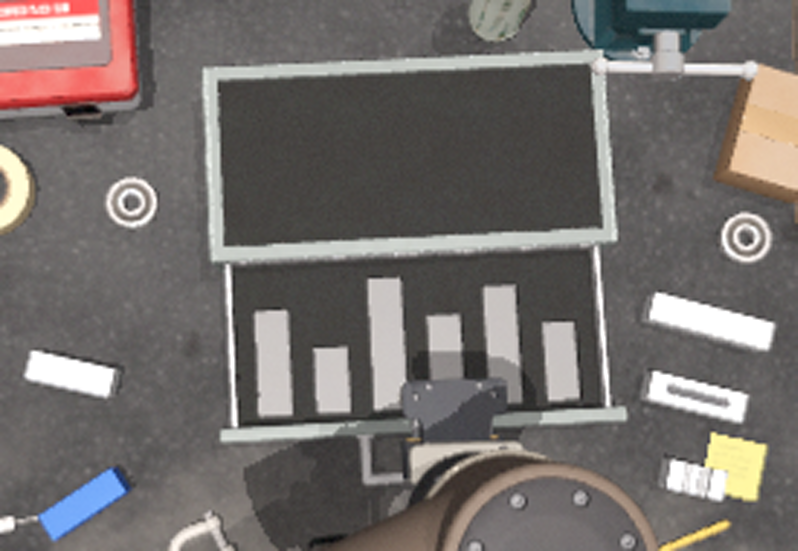

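The drawer is open. Counting in crop pixels from left to right (+y to -y), the pockets are slotted (273,362), vee (332,380), long (386,343), spacer (~445,360), bridge (~502,343) and step (561,361). The blocks haven't moved.

```bash
cat > pk.py <<'E'
from h import *
def pockets(fn,roi,lo=105,hi=215):
    im=cv2.imread('pics/'+fn+'.png'); hsv=cv2.cvtColor(im,cv2.COLOR_BGR2HSV)
    m=((hsv[...,2]>lo)&(hsv[...,2]<hi)&(hsv[...,1]<50)).astype(np.uint8); x0,y0,x1,y1=roi
    k=np.zeros_like(m); k[y0:y1,x0:x1]=m[y0:y1,x0:x1]; n,l,s,c=cv2.connectedComponentsWithStats(k)
    for i in range(1,n):
        if s[i,4]>150:
            b=ground(fn,cv2.boxPoints(cv2.minAreaRect(np.argwhere(l==i)[:,::-1].astype(np.float32))),.024)[:,:2]
            e=[b[1]-b[0],b[2]-b[1]]; e.sort(key=np.linalg.norm); d=e[1]*np.sign(e[1][0])
            print(c[i].round(),'centre',b.mean(0).round(4),'W,L',np.linalg.norm(e[0]).round(3),np.linalg.norm(d).round(3),'yaw',np.degrees(np.arctan2(d[1],d[0])).round(1))
E
python3 - <<'E'
from pk import *
im=cv2.imread('pics/top1.png'); print(im[85+380//3,190+332//3],im[215,284],im[210,304],im[200,323])
pockets('top1',(270,176,399,229))
E
```

```text
[198 200 206] [199 201 207] [197 200 205] [198 200 204]
[388. 216.] centre [ 0.5485 -0.1756] W,L 0.095 0.19 yaw -31.9
[333. 208.] centre [ 0.5647 -0.0152] W,L 0.129 0.149 yaw 3.7
[363. 201.] centre [ 0.5688 -0.0901] W,L 0.036 0.124 yaw 4.4
[284. 210.] centre [0.5422 0.1496] W,L 0.037 0.111 yaw 4.2
[383. 209.] centre [ 0.5508 -0.152 ] W,L 0.035 0.083 yaw 3.9
[304. 216.] centre [0.5268 0.0878] W,L 0.036 0.069 yaw 1.2
```

View pics/w2.png

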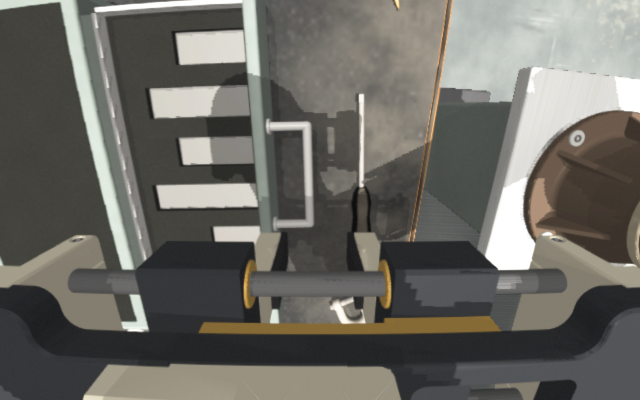

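```bash
cat > bl.py <<'E'
from h import *
def blocks(fn,rois,z=.032,lo=170):
    im=cv2.imread('pics/'+fn+'.png'); hsv=cv2.cvtColor(im,cv2.COLOR_BGR2HSV); m=((hsv[...,2]>lo)&(hsv[...,1]<40)).astype(np.uint8)
    for x0,y0,x1,y1 in rois:
        k=np.argwhere(m[y0:y1,x0:x1])[:,::-1].astype(np.float32)+[x0,y0]
        b=ground(fn,cv2.boxPoints(cv2.minAreaRect(k.astype(np.float32))),z)[:,:2]
        e=[b[1]-b[0],b[2]-b[1]]; e.sort(key=np.linalg.norm); d=e[1]*np.sign(e[1][1])
        print('block',b.mean(0).round(4),'W,L',np.linalg.norm(e[0]).round(4),np.linalg.norm(d).round(4),'axis yaw',np.degrees(np.arctan2(d[1],d[0])).round(1))
E
python3 - <<'E'
from bl import *
blocks('top1',[(410,182,462,210),(408,210,452,232),(416,241,442,262),(195,202,235,225)])
th=np.deg2rad(4.1);s,c=np.sin(th),np.cos(th)
for n,L,k in(('slotted',.11,2.5),('vee',.068,1.5),('long',.138,.5),('spacer',.096,-.5)):
    print(n,(np.array([.4992,-.0045])+L/2*np.array([c,s])+k*.06*np.array([-s,c])).round(4))
to(.596,-.309,.25,-14,12)
E
```

```text
block [ 0.5957 -0.3086] W,L 0.0314 0.1306 axis yaw 76.2
block [ 0.5164 -0.2925] W,L 0.0309 0.1017 axis yaw 77.2
block [ 0.4307 -0.2915] W,L 0.0314 0.0604 axis yaw 78.7
block [0.5266 0.3574] W,L 0.0309 0.089 axis yaw 78.2
slotted [0.5433 0.149 ]
vee [0.5267 0.0877]
long [0.5659 0.0304]
spacer [ 0.5492 -0.031 ]
after turn: total [ 0.2455  0.2483 -0.004 ] per row [ 0.0205  0.0207 -0.0003] before turn: total [ 0.3098 -0.1611 -0.0041] per row [ 0.0258 -0.0134 -0.0003] turn [-7.00e-02  2.00e-02 -7.28e+01]
```

Emit:
{"op": "carry_out", "data": {
  "plan": [
    [[0,0,0],[0,0,5.7],80],
    [[0,0,0],[0,0,5.7],80],
    [[0,0,0],[0,0,5.7],80],
    [[0,0,0],[0,0,0],80]
  ]
}}

```text
time_s: 7.63
tcp_pos: [0.4179, -0.0087, 0.4032]
eef_rot: [179.8, -0.1, -104.2]
contact_force: [0.3, -0.7, 0.6]
gripper_width: 0.0567
```

Run:
```python
from h import *
st();to(.5957,-.3086,.17,-103.8,12)
```

```text
7.6333 grasp [ 0.4179 -0.0087  0.2442] [ 1.7985e+02 -8.0000e-02 -1.0416e+02] F [ 0.3 -0.7  0.6] w 0.0567 J [ 26.  -5. -30.  -0. -65. -40.]
after turn: total [ 0.2488 -0.2442  0.0742] per row [ 0.0207 -0.0204  0.0062] before turn: total [ 0.2471 -0.246   0.074 ] per row [ 0.0206 -0.0205  0.0062] turn [ 0.15 -0.08 -0.36]
```

Emit:
{"op": "carry_out", "data": {
  "plan": [
    [[0.0207,-0.0204,0.0062],[0,0,-0.3],80],
    [[0.0207,-0.0204,0.0062],[0,0,0],80],
    [[0.0207,-0.0204,0.0062],[0,0,0],80],
    [[0.0207,-0.0204,0.0062],[0,0,0],80],
    [[0.0207,-0.0204,0.0062],[0,0,0],80],
    [[0.0207,-0.0204,0.0062],[0,0,0],80],
    [[0.0207,-0.0204,0.0062],[0,0,0],80],
    [[0.0207,-0.0204,0.0062],[0,0,0],80],
    [[0.0207,-0.0204,0.0062],[0,0,0],80],
    [[0.0207,-0.0204,0.0062],[0,0,0],80],
    [[0.0207,-0.0204,0.0062],[0,0,0],80],
    [[0.0207,-0.0204,0.0062],[0,0,0],80]
  ]
}}

```text
time_s: 8.63
tcp_pos: [0.5981, -0.3088, 0.3282]
eef_rot: [179.8, 0.0, -103.4]
contact_force: [0.4, -0.0, 0.3]
gripper_width: 0.06
```

Emit:
{"op": "carry_out", "data": {
  "plan": [
    [[0,0,0],[0,0,0],80],
    [[0,0,0],[0,0,0],80]
  ]
}}

```text
time_s: 8.8
tcp_pos: [0.5977, -0.3087, 0.3272]
eef_rot: [179.7, 0.0, -103.5]
contact_force: [0.0, 0.4, 0.2]
gripper_width: 0.0605
```

Run:
```python
from bl import *
st();to(.5957,-.3086,.032,-103.8,10); im=snap('wrist','w3')[:,:,::-1].copy()
p=r.get_state()['tcp_pos']
u=np.array([np.cos(np.deg2rad(76.2)),np.sin(np.deg2rad(76.2))]);v=np.array([-u[1],u[0]]);c=np.array([.5957,-.3086])
q=proj('w3',[[*(c+a*.065*u+b*.015*v),.032] for a,b in((1,1),(1,-1),(-1,-1),(-1,1))]); print(q.round(0))
cv2.polylines(im,[q.astype(int)],True,(0,0,255),1); cv2.imwrite('pics/w3o.png',im)
```

```text
8.8 grasp [ 0.5977 -0.3087  0.1682] [ 1.7973e+02  1.0000e-02 -1.0354e+02] F [0.  0.4 0.2] w 0.0605 J [-11.  23.  -5.  -0. -61.  -3.]
after turn: total [0.0004 0.002  0.1362] per row [0.     0.0002 0.0136] before turn: total [0.0004 0.0013 0.1363] per row [0.     0.0001 0.0136] turn [0.27 0.01 0.26]
[[330. 248.]
 [302. 248.]
 [300. 124.]
 [332. 124.]]
```

View pics/w3o.png

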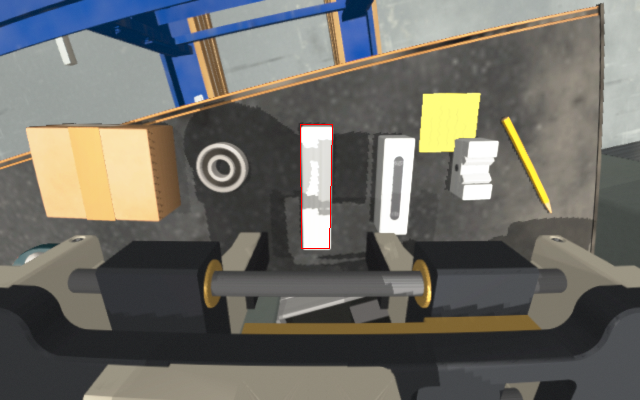

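The predicted outline sits exactly on the long block, at (300–332, 124–248). I'll descend, grip and lift.

Emit:
{"op": "carry_out", "data": {
  "plan": [
    [[0,0.002,0.0136],[0.2,0,0.2],80],
    [[0,0,0.0136],[0,0,0],80],
    [[0,0,0.0136],[0,0,0],80],
    [[0,0,0.0136],[0,0,0],80],
    [[0,0,0.0136],[0,0,0],80],
    [[0,0,0.0136],[0,0,0],80],
    [[0,0,0.0136],[0,0,0],80],
    [[0,0,0.0136],[0,0,0],80],
    [[0,0,0.0136],[0,0,0],80],
    [[0,0,0.0136],[0,0,0],80],
    [[0,0,0],[0,0,0],80],
    [[0,0,0],[0,0,0],80]
  ]
}}

```text
time_s: 9.85
tcp_pos: [0.5961, -0.3063, 0.1942]
eef_rot: [-179.9, -0.0, -103.7]
contact_force: [0.0, 0.3, 0.8]
gripper_width: 0.0605
```

Emit:
{"op": "carry_out", "data": {
  "plan": [
    [[0,0,0],[0,0,0],255],
    [[0,0,0],[0,0,0],255],
    [[0,0,0],[0,0,0],255],
    [[0,0,0],[0,0,0],255],
    [[0,0,0],[0,0,0],255],
    [[0,0,0],[0,0,0],255],
    [[0,0,0],[0,0,0],255]
  ],
  "grip_force": 30
}}

```text
time_s: 10.43
tcp_pos: [0.5966, -0.3072, 0.1947]
eef_rot: [-179.8, -0.0, -103.8]
contact_force: [-1.1, 0.9, 2.9]
gripper_width: 0.0297
```

Run:
```python
from bl import *
st()
```

```text
10.4333 grasp [ 0.5966 -0.3072  0.0357] [-179.77   -0.   -103.78] F [-1.1  0.9  2.9] w 0.0297 J [-11.  31. -13.   0. -46.  -3.]
```

Emit:
{"op": "carry_out", "data": {
  "plan": [
    [[0,0,-0.012],[0,0,0],255],
    [[0,0,-0.012],[0,0,0],255],
    [[0,0,-0.012],[0,0,0],255],
    [[0,0,-0.012],[0,0,0],255],
    [[0,0,-0.012],[0,0,0],255],
    [[0,0,-0.012],[0,0,0],255],
    [[0,0,-0.012],[0,0,0],255],
    [[0,0,-0.012],[0,0,0],255],
    [[0,0,-0.012],[0,0,0],255],
    [[0,0,-0.012],[0,0,0],255],
    [[0,0,0],[0,0,0],255]
  ]
}}

```text
time_s: 11.35
tcp_pos: [0.5969, -0.3074, 0.3177]
eef_rot: [-179.6, -0.0, -103.8]
contact_force: [-0.3, -0.3, -0.4]
gripper_width: 0.0298
```

Run:
```python
from bl import *
st();to(.5675,.0305,.135,-175.9,15)
```

```text
11.35 grasp [ 0.5969 -0.3074  0.1587] [-1.7955e+02 -3.0000e-02 -1.0376e+02] F [-0.3 -0.3 -0.4] w 0.0298 J [-11.  24.  -7.   0. -59.  -3.]
after turn: total [0.0052 0.3391 0.0237] per row [0.0003 0.0226 0.0016] before turn: total [-0.3212  0.1091  0.0226] per row [-0.0214  0.0073  0.0015] turn [-0.41  0.25 72.14]
```

Emit:
{"op": "carry_out", "data": {
  "plan": [
    [[0,0,0],[-0.4,0.2,6.6],255],
    [[0,0,0],[0,0,6.6],255],
    [[0,0,0],[0,0,6.6],255],
    [[0,0,0],[0,0,6.6],255],
    [[0,0,0],[0,0,6.6],255],
    [[0,0,0],[0,0,6.6],255],
    [[0,0,0],[0,0,6.6],255],
    [[0,0,0],[0,0,6.6],255],
    [[0,0,0],[0,0,6.6],255],
    [[0,0,0],[0,0,6.6],255],
    [[0,0,0],[0,0,6.1],255],
    [[0,0,0],[0,0,0],255]
  ]
}}

```text
time_s: 12.35
tcp_pos: [0.596, -0.307, 0.3137]
eef_rot: [-179.9, -0.3, -176.2]
contact_force: [-0.1, -1.2, -1.3]
gripper_width: 0.0295
```

Emit:
{"op": "carry_out", "data": {
  "plan": [
    [[0.0004,0.0282,0.002],[0,0,0],255],
    [[0.0004,0.0282,0.002],[0,0,0],255],
    [[0.0004,0.0282,0.002],[0,0,0],255],
    [[0.0004,0.0282,0.002],[0,0,0],255],
    [[0.0004,0.0282,0.002],[0,0,0],255],
    [[0.0004,0.0282,0.002],[0,0,0],255],
    [[0.0004,0.0282,0.002],[0,0,0],255],
    [[0.0004,0.0282,0.002],[0,0,0],255],
    [[0.0004,0.0282,0.002],[0,0,0],255],
    [[0.0004,0.0282,0.002],[0,0,0],255],
    [[0.0004,0.0282,0.002],[0,0,0],255],
    [[0.0004,0.0282,0.002],[0,0,0],255]
  ]
}}

```text
time_s: 13.35
tcp_pos: [0.5666, 0.0314, 0.2895]
eef_rot: [-179.9, -0.3, -175.7]
contact_force: [0.5, 1.3, -1.5]
gripper_width: 0.0296
```

Emit:
{"op": "carry_out", "data": {
  "plan": [
    [[0,0,0],[0,0,0],255],
    [[0,0,0],[0,0,0],255],
    [[0,0,0],[0,0,0],255]
  ]
}}

```text
time_s: 13.6
tcp_pos: [0.5669, 0.0302, 0.2896]
eef_rot: [-179.9, -0.3, -175.7]
contact_force: [0.3, -0.5, -1.2]
gripper_width: 0.0296
```

Run:
```python
from pk import *
st();to(.5675,.0305,.0597,-175.9,10)
im=snap('wrist','w4')[:,:,::-1].copy()
th=np.deg2rad(4.1);s,c=np.sin(th),np.cos(th);u=np.array([c,s]);v=np.array([-s,c])
for L,k in((.11,2.5),(.068,1.5),(.138,.5),(.096,-.5),(.124,-1.5),(.082,-2.5)):
    m=np.array([.4992,-.0045])+L/2*u+k*.06*v
    q=proj('w4',[[*(m+a*L/2*u+b*.018*v),.024] for a,b in((1,1),(1,-1),(-1,-1),(-1,1))]); cv2.polylines(im,[q.astype(int)],True,(0,0,255),1)
cv2.imwrite('pics/w4o.png',im)
```

```text
13.6 grasp [0.5669 0.0302 0.1306] [-179.89   -0.27 -175.72] F [ 0.3 -0.5 -1.2] w 0.0296 J [  23.   16.  -22.    0.  -52. -109.]
after turn: total [-0.0006  0.0003  0.0709] per row [-0.0001  0.      0.0071] before turn: total [-0.0009  0.0004  0.0709] per row [-0.0001  0.      0.0071] turn [-0.11 -0.27  0.18]
```

View pics/w4o.png

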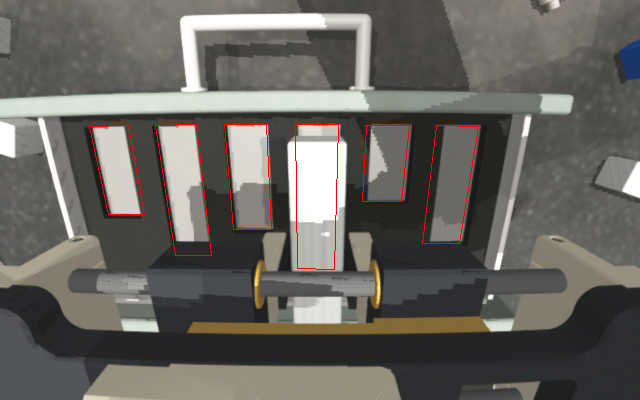

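The pocket outlines all fit, and the held block is centred over its pocket with its front end at (318,141). I'll do one numeric check on where the block sits along the gripper.

Run:
```python
from pk import *
g=ground('w4',[[318,141],[318,136]],.127); print(g.round(4)); print('expected front edge', (np.array([.5669,.0302])-.0666*np.array([.9974,.0715])).round(4))
im=cv2.imread('pics/w4.png'); print(im[128:150,318].mean(1))
```

```text
[[0.4992 0.0264 0.127 ]
 [0.4967 0.0262 0.127 ]]
expected front edge [0.5005 0.0254]
[222.66666667 223.         223.         222.33333333 223.33333333
 223.66666667 221.66666667 210.         161.33333333 155.33333333
 156.33333333 156.33333333 159.66666667 192.66666667 246.66666667
 254.66666667 255.         255.         255.         255.
 255.         255.        ]
```

Emit:
{"op": "carry_out", "data": {
  "plan": [
    [[0,0,0.0075],[0,-0.2,0.2],255],
    [[0,0,0.0075],[0,0,0],255],
    [[0,0,0.0075],[0,0,0],255],
    [[0,0,0.0075],[0,0,0],255],
    [[0,0,0.0075],[0,0,0],255],
    [[0,0,0.0075],[0,0,0],255],
    [[0,0,0.0075],[0,0,0],255],
    [[0,0,0.0055],[0,0,0],255],
    [[0,0,0.005],[0,0,0],255],
    [[0,0,0.004],[0,0,0],255],
    [[0,0,0.004],[0,0,0],255],
    [[0,0,0],[0,0,0],255]
  ]
}}

```text
time_s: 14.65
tcp_pos: [0.5674, 0.0301, 0.2188]
eef_rot: [-179.9, 0.0, -176.1]
contact_force: [0.2, -0.7, -0.6]
gripper_width: 0.0294
```

Emit:
{"op": "carry_out", "data": {
  "plan": [
    [[0,0,0],[0,0,0],255],
    [[0,0,0],[0,0,0],255]
  ]
}}

```text
time_s: 14.82
tcp_pos: [0.5669, 0.0299, 0.2187]
eef_rot: [-179.9, -0.1, -176.1]
contact_force: [-0.0, -0.6, -2.4]
gripper_width: 0.0296
```

Emit:
{"op": "carry_out", "data": {
  "plan": [
    [[0,0,0],[0,0,0],128],
    [[0,0,0],[0,0,0],128],
    [[0,0,0],[0,0,0],128],
    [[0,0,-0.01],[0,0,0],128],
    [[0,0,-0.015],[0,0,0],128],
    [[0,0,-0.015],[0,0,0],128],
    [[0,0,-0.02],[0,0,0],128],
    [[0,0,-0.02],[0,0,0],128],
    [[0,0,-0.02],[0,0,0],80],
    [[0,0,0],[0,0,-6.7],80],
    [[0,0,0],[0,0,-6.7],80],
    [[0,0,0],[0,0,-6.7],80]
  ]
}}

```text
time_s: 15.82
tcp_pos: [0.567, 0.0301, 0.3203]
eef_rot: [-179.9, 0.0, -155.7]
contact_force: [-0.3, -0.5, -0.2]
gripper_width: 0.0593
```

Emit:
{"op": "carry_out", "data": {
  "plan": [
    [[0,0,0],[0,0,-6.7],80],
    [[0,0,0],[0,0,-6.7],80],
    [[0,0,0],[0,0,-6.7],80],
    [[0,0,0],[0,0,-6.7],80],
    [[0,0,0],[0,0,-6.7],80],
    [[0,0,0],[0,0,-6.7],80],
    [[0,0,0],[0,0,-6.7],80],
    [[0,0,0],[0,0,-6.7],80],
    [[0,0,0],[0,0,0],80],
    [[0,0,0],[0,0,0],80],
    [[0,0,0],[0,0,0],80]
  ]
}}

```text
time_s: 16.73
tcp_pos: [0.567, 0.0301, 0.3191]
eef_rot: [-180.0, -0.1, -102.6]
contact_force: [0.5, -0.7, -0.2]
gripper_width: 0.06
```

Run:
```python
from bl import *
st();to(.5164,-.2925,.12,-102.8,12); snap('top','top2')
blocks('top2',[(410,182,462,210),(408,210,452,232),(416,241,442,262),(195,202,235,225)]) if 0 else blocks('top2',[(408,210,452,232),(416,241,442,262),(195,202,235,225)])
```

```text
16.7333 grasp [0.567  0.0301 0.1601] [-1.8000e+02 -1.0000e-01 -1.0261e+02] F [ 0.5 -0.7 -0.2] w 0.06 J [ 23.  15. -20.   0. -56. -35.]
after turn: total [ 0.3258 -0.0221  0.0401] per row [ 0.0271 -0.0018  0.0033] before turn: total [ 0.3258 -0.0211  0.0407] per row [ 0.0271 -0.0018  0.0034] turn [-0.   -0.1   0.19]
block [ 0.5163 -0.2929] W,L 0.0309 0.1024 axis yaw 77.2
block [ 0.4307 -0.2915] W,L 0.0314 0.0604 axis yaw 78.7
block [1.1684 1.035 ] W,L 0.0 0.0 axis yaw 0.0
```

Emit:
{"op": "carry_out", "data": {
  "plan": [
    [[0.0272,-0.0018,0.0034],[0,0,0.2],80],
    [[0.0272,-0.0018,0.0034],[0,0,0],80],
    [[0.0272,-0.0018,0.0034],[0,0,0],80],
    [[0.0272,-0.0018,0.0034],[0,0,0],80],
    [[0.0272,-0.0018,0.0034],[0,0,0],80],
    [[0.0272,-0.0018,0.0034],[0,0,0],80],
    [[0.0272,-0.0018,0.0034],[0,0,0],80],
    [[0.0272,-0.0018,0.0034],[0,0,0],80],
    [[0.0272,-0.0018,0.0034],[0,0,0],80],
    [[0.0272,-0.0018,0.0034],[0,0,0],80],
    [[0.0272,-0.0018,0.0034],[0,0,0],80],
    [[0.0272,-0.0018,0.0034],[0,0,0],80]
  ]
}}

```text
time_s: 17.78
tcp_pos: [0.5167, -0.2945, 0.2785]
eef_rot: [180.0, -0.1, -102.7]
contact_force: [1.0, 0.2, -1.0]
gripper_width: 0.0601
```

Emit:
{"op": "carry_out", "data": {
  "plan": [
    [[0,0,0],[0,0,0],80],
    [[0,0,0],[0,0,0],80],
    [[0,0,0],[0,0,0],80]
  ]
}}

```text
time_s: 18.03
tcp_pos: [0.5169, -0.2933, 0.2785]
eef_rot: [180.0, -0.1, -102.7]
contact_force: [0.7, -0.4, 0.4]
gripper_width: 0.06
```

Run:
```python
from bl import *
st();to(.5164,-.2927,.031,-102.8,8); snap('top','top3')
blocks('top3',[(416,241,442,262),(195,202,235,225)])
im=cv2.imread('pics/top3.png'); cv2.imwrite('pics/c3.png',cv2.resize(im[120:290,140:400],None,fx=3,fy=3))
```

```text
18.0333 grasp [ 0.5169 -0.2933  0.1195] [ 1.7996e+02 -1.1000e-01 -1.0271e+02] F [ 0.7 -0.4  0.4] w 0.06 J [-11.  19. -19.   0. -52.  -2.]
after turn: total [-0.0005  0.0006  0.0885] per row [-0.0001  0.0001  0.0111] before turn: total [-0.0007  0.0005  0.0885] per row [-0.0001  0.0001  0.0111] turn [ 0.04 -0.11  0.09]
block [1.1684 1.035 ] W,L 0.0 0.0 axis yaw 0.0
block [0.5266 0.3573] W,L 0.0309 0.0892 axis yaw 78.2
```

View pics/c3.png

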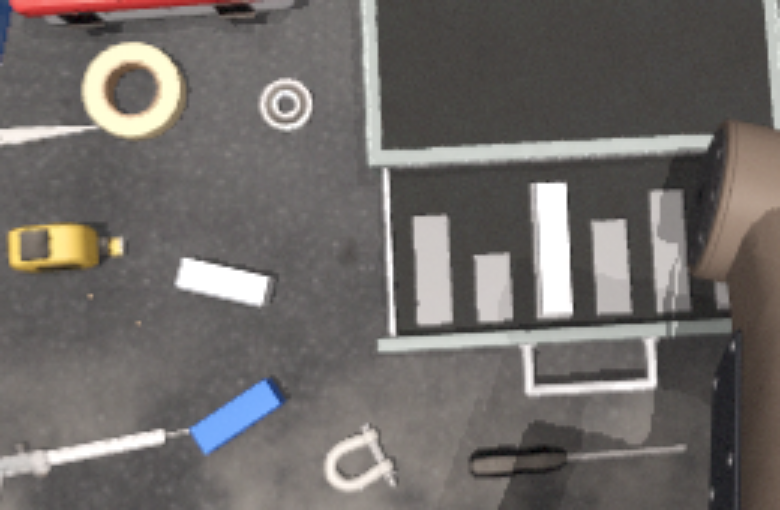

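The long block is in its pocket (551,250), and the spacer is still in place at (223,282). Earlier it was only occluded. I'll take the slotted block next.

Emit:
{"op": "carry_out", "data": {
  "plan": [
    [[0,0,0.0111],[0,-0.1,0],80],
    [[0,0,0.0111],[0,0,0],80],
    [[0,0,0.0111],[0,0,0],80],
    [[0,0,0.0111],[0,0,0],80],
    [[0,0,0.0111],[0,0,0],80],
    [[0,0,0.0111],[0,0,0],80],
    [[0,0,0.0111],[0,0,0],80],
    [[0,0,0.0081],[0,0,0],80],
    [[0,0,0],[0,0,0],80],
    [[0,0,0],[0,0,0],255],
    [[0,0,0],[0,0,0],255],
    [[0,0,0],[0,0,0],255]
  ]
}}

```text
time_s: 19.08
tcp_pos: [0.5173, -0.2934, 0.1934]
eef_rot: [-180.0, -0.0, -102.6]
contact_force: [-0.5, 0.9, 1.1]
gripper_width: 0.0461
```

Emit:
{"op": "carry_out", "data": {
  "plan": [
    [[0,0,0],[0,0,0],255],
    [[0,0,0],[0,0,0],255],
    [[0,0,0],[0,0,0],255],
    [[0,0,0],[0,0,0],255]
  ]
}}

```text
time_s: 19.42
tcp_pos: [0.5171, -0.2933, 0.1933]
eef_rot: [-180.0, -0.0, -102.6]
contact_force: [-0.8, 1.1, 2.8]
gripper_width: 0.0297
```

Emit:
{"op": "carry_out", "data": {
  "plan": [
    [[0,0,-0.014],[0,0,0],255],
    [[0,0,-0.014],[0,0,0],255],
    [[0,0,-0.014],[0,0,0],255],
    [[0,0,-0.014],[0,0,0],255],
    [[0,0,-0.014],[0,0,0],255],
    [[0,0,-0.014],[0,0,0],255],
    [[0,0,-0.014],[0,0,0],255],
    [[0,0,-0.014],[0,0,0],255],
    [[0,0,0],[0,0,7.1],255],
    [[0,0,0],[0,0,7.1],255],
    [[0,0,0],[0,0,7.1],255],
    [[0,0,0],[0,0,7.1],255]
  ]
}}

```text
time_s: 20.42
tcp_pos: [0.5167, -0.2931, 0.3046]
eef_rot: [180.0, -0.0, -131.4]
contact_force: [-0.0, -0.6, -1.2]
gripper_width: 0.0296
```

Emit:
{"op": "carry_out", "data": {
  "plan": [
    [[0,0,0],[0,0,7.1],255],
    [[0,0,0],[0,0,7.1],255],
    [[0,0,0],[0,0,7.1],255],
    [[0,0,0],[0,0,7.1],255],
    [[0,0,0],[0,0,7.1],255],
    [[0,0,0],[0,0,7.1],255],
    [[0,0,0],[0,0,2.1],255],
    [[0,0,0],[0,0,0],255],
    [[0,0,0],[0,0,0],255]
  ]
}}

```text
time_s: 21.17
tcp_pos: [0.5168, -0.2932, 0.3045]
eef_rot: [180.0, -0.0, -175.6]
contact_force: [0.8, -0.7, -1.0]
gripper_width: 0.0297
```

Run:
```python
from bl import *
st();to(.5433,.149,.13,-175.9,18)
```

```text
21.1667 grasp [ 0.5168 -0.2932  0.1455] [ 1.7999e+02 -5.0000e-02 -1.7559e+02] F [ 0.8 -0.7 -1. ] w 0.0297 J [-11.  18. -17.   0. -55. -75.]
after turn: total [-0.058   0.4392  0.0155] per row [-0.0032  0.0244  0.0009] before turn: total [-0.0604  0.4388  0.0155] per row [-0.0034  0.0244  0.0009] turn [ 0.01 -0.05  0.31]
```

Emit:
{"op": "carry_out", "data": {
  "plan": [
    [[-0.0036,0.0274,0.001],[0,0,0.3],255],
    [[-0.0036,0.0274,0.001],[0,0,0],255],
    [[-0.0036,0.0274,0.001],[0,0,0],255],
    [[-0.0036,0.0274,0.001],[0,0,0],255],
    [[-0.0036,0.0274,0.001],[0,0,0],255],
    [[-0.0036,0.0274,0.001],[0,0,0],255],
    [[-0.0036,0.0274,0.001],[0,0,0],255],
    [[-0.0036,0.0274,0.001],[0,0,0],255],
    [[-0.0036,0.0274,0.001],[0,0,0],255],
    [[-0.0036,0.0274,0.001],[0,0,0],255],
    [[-0.0036,0.0274,0.001],[0,0,0],255],
    [[-0.0036,0.0274,0.001],[0,0,0],255]
  ]
}}

```text
time_s: 22.17
tcp_pos: [0.5368, 0.0392, 0.2927]
eef_rot: [-180.0, -0.0, -175.9]
contact_force: [0.4, -1.4, -0.7]
gripper_width: 0.0298
```

Emit:
{"op": "carry_out", "data": {
  "plan": [
    [[-0.0036,0.0274,0.001],[0,0,0],255],
    [[-0.0036,0.0274,0.001],[0,0,0],255],
    [[-0.0036,0.0274,0.001],[0,0,0],255],
    [[-0.0036,0.0274,0.001],[0,0,0],255],
    [[0,0,0],[0,0,0],255],
    [[0,0,0],[0,0,0],255],
    [[0,0,0],[0,0,0],255]
  ]
}}

```text
time_s: 22.75
tcp_pos: [0.5434, 0.1481, 0.2884]
eef_rot: [-180.0, -0.1, -175.9]
contact_force: [-0.1, -0.2, -1.2]
gripper_width: 0.0298
```

Run:
```python
from pk import *
st();to(.5433,.149,.0583,-175.9,10)
im=snap('wrist','w5')[:,:,::-1].copy()
th=np.deg2rad(4.1);s,c=np.sin(th),np.cos(th);u=np.array([c,s]);v=np.array([-s,c])
for L,k in((.11,2.5),(.068,1.5),(.138,.5),(.096,-.5),(.124,-1.5),(.082,-2.5)):
    m=np.array([.4992,-.0045])+L/2*u+k*.06*v
    q=proj('w5',[[*(m+a*L/2*u+b*.018*v),.024] for a,b in((1,1),(1,-1),(-1,-1),(-1,1))]); cv2.polylines(im,[q.astype(int)],True,(0,0,255),1)
cv2.imwrite('pics/w5o.png',im)
```

```text
22.75 grasp [0.5434 0.1481 0.1294] [-1.7998e+02 -7.0000e-02 -1.7590e+02] F [-0.1 -0.2 -1.2] w 0.0298 J [  35.   16.  -22.   -0.  -52. -121.]
after turn: total [0.     0.0009 0.0711] per row [0.     0.0001 0.0071] before turn: total [-0.0001  0.001   0.0711] per row [-0.      0.0001  0.0071] turn [-0.02 -0.07  0.  ]
```

View pics/w5o.png

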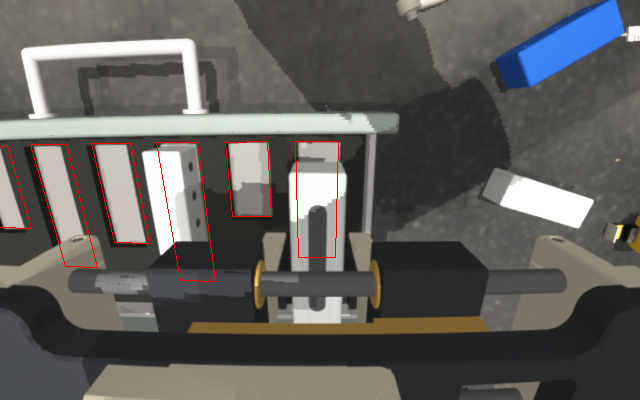

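The outlines still fit and the slotted block is over its pocket. I'll lower it, release and head for the vee block (ψ = 78.7-180 = -101.3).

Emit:
{"op": "carry_out", "data": {
  "plan": [
    [[0,0.0008,0.0075],[0,0,0],255],
    [[0,0,0.0075],[0,0,0],255],
    [[0,0,0.0075],[0,0,0],255],
    [[0,0,0.0075],[0,0,0],255],
    [[0,0,0.0075],[0,0,0],255],
    [[0,0,0.0075],[0,0,0],255],
    [[0,0,0.0075],[0,0,0],255],
    [[0,0,0.0055],[0,0,0],255],
    [[0,0,0.005],[0,0,0],255],
    [[0,0,0.004],[0,0,0],255],
    [[0,0,0.004],[0,0,0],255],
    [[0,0,0],[0,0,0],255]
  ]
}}

```text
time_s: 23.8
tcp_pos: [0.5438, 0.1491, 0.2175]
eef_rot: [-180.0, 0.0, -176.0]
contact_force: [0.5, 0.0, -1.8]
gripper_width: 0.0299
```

Emit:
{"op": "carry_out", "data": {
  "plan": [
    [[0,0,0],[0,0,0],255],
    [[0,0,0],[0,0,0],255]
  ]
}}

```text
time_s: 23.97
tcp_pos: [0.5436, 0.1489, 0.2177]
eef_rot: [180.0, -0.0, -176.0]
contact_force: [0.1, 0.1, -1.3]
gripper_width: 0.0298
```

Emit:
{"op": "carry_out", "data": {
  "plan": [
    [[0,0,0],[0,0,0],128],
    [[0,0,0],[0,0,0],128],
    [[0,0,0],[0,0,0],128],
    [[0,0,-0.01],[0,0,0],128],
    [[0,0,-0.015],[0,0,0],128],
    [[0,0,-0.015],[0,0,0],128],
    [[0,0,-0.02],[0,0,0],128],
    [[0,0,-0.02],[0,0,0],128],
    [[0,0,-0.02],[0,0,0],80],
    [[0,0,0],[0,0,-6.7],80],
    [[0,0,0],[0,0,-6.7],80],
    [[0,0,0],[0,0,-6.7],80]
  ]
}}

```text
time_s: 24.97
tcp_pos: [0.5436, 0.1489, 0.3192]
eef_rot: [180.0, 0.1, -155.6]
contact_force: [-0.0, -0.2, 0.0]
gripper_width: 0.0593
```

Emit:
{"op": "carry_out", "data": {
  "plan": [
    [[0,0,0],[0,0,-6.8],80],
    [[0,0,0],[0,0,-6.8],80],
    [[0,0,0],[0,0,-6.8],80],
    [[0,0,0],[0,0,-6.8],80],
    [[0,0,0],[0,0,-6.8],80],
    [[0,0,0],[0,0,-6.8],80],
    [[0,0,0],[0,0,-6.8],80],
    [[0,0,0],[0,0,-6.6],80],
    [[0,0,0],[0,0,0],80],
    [[0,0,0],[0,0,0],80]
  ]
}}

```text
time_s: 25.8
tcp_pos: [0.5436, 0.1489, 0.3183]
eef_rot: [-180.0, 0.0, -101.9]
contact_force: [-0.4, 0.1, -0.1]
gripper_width: 0.0605
```

Run:
```python
from bl import *
st();to(.5266,.3574,.12,-101.8,10); snap('top','top4')
blocks('top4',[(416,241,442,262)])
```

```text
25.8 grasp [0.5436 0.1489 0.1593] [-1.7999e+02  2.0000e-02 -1.0189e+02] F [-0.4  0.1 -0.1] w 0.0605 J [ 35.  14. -20.  -0. -55. -47.]
after turn: total [-0.2006  0.0593  0.0393] per row [-0.0201  0.0059  0.0039] before turn: total [-0.2005  0.0596  0.0394] per row [-0.0201  0.006   0.0039] turn [-0.01  0.02 -0.09]
block [ 0.4307 -0.2915] W,L 0.0314 0.0604 axis yaw 78.7
```

Emit:
{"op": "carry_out", "data": {
  "plan": [
    [[-0.02,0.0059,0.0039],[0,0,0],80],
    [[-0.02,0.0059,0.0039],[0,0,0],80],
    [[-0.02,0.0059,0.0039],[0,0,0],80],
    [[-0.02,0.0059,0.0039],[0,0,0],80],
    [[-0.02,0.0059,0.0039],[0,0,0],80],
    [[-0.02,0.0059,0.0039],[0,0,0],80],
    [[-0.02,0.0059,0.0039],[0,0,0],80],
    [[-0.02,0.0059,0.0039],[0,0,0],80],
    [[-0.02,0.0059,0.0039],[0,0,0],80],
    [[-0.02,0.0059,0.0039],[0,0,0],80],
    [[0,0,0],[0,0,0],80],
    [[0,0,0],[0,0,0],80]
  ]
}}

```text
time_s: 26.85
tcp_pos: [0.526, 0.3578, 0.2781]
eef_rot: [180.0, -0.1, -101.7]
contact_force: [-0.4, -1.0, -1.3]
gripper_width: 0.0605
```

Run:
```python
from bl import *
st();to(.5266,.3574,.031,-101.8,8); im=snap('wrist','w6')[:,:,::-1].copy()
a=np.deg2rad(78.2);u=np.array([np.cos(a),np.sin(a)]);v=np.array([-u[1],u[0]]);c=np.array([.5266,.3574])
q=proj('w6',[[*(c+a*.044*u+b*.015*v),.032] for a,b in((1,1),(1,-1),(-1,-1),(-1,1))])
# residual of the bright top against the predicted front end
hsv=cv2.cvtColor(im,cv2.COLOR_BGR2HSV); print(q.round(0)); col=int(q[2:,0].mean()); y=int(q[2:,1].mean()); print(col,y,hsv[y-12:y+12,col,2])
row=int(q[2,1]+30); print(row,[ (x,int(hsv[row,x,2])) for x in range(int(q[:,0].min())-8,int(q[:,0].max())+8,2)])
```

```text
26.85 grasp [0.526  0.3578 0.1191] [ 1.7995e+02 -6.0000e-02 -1.0171e+02] F [-0.4 -1.  -1.3] w 0.0605 J [ 52.  23. -14.  -0. -54. -63.]
after turn: total [ 0.0003 -0.0006  0.0881] per row [ 0.     -0.0001  0.011 ] before turn: total [ 0.0002 -0.0007  0.0881] per row [ 0.     -0.0001  0.011 ] turn [ 0.05 -0.06  0.09]
[[331. 254.]
 [297. 254.]
 [295. 155.]
 [333. 155.]]
313 155 [ 98  78  70  72  74  75  79  91 129 173 179 182 181 190 222 245 249 250
 250 250 250 250 250 249]
185 [(287, 78), (289, 78), (291, 78), (293, 76), (295, 78), (297, 104), (299, 240), (301, 249), (303, 248), (305, 248), (307, 249), (309, 250), (311, 249), (313, 249), (315, 249), (317, 248), (319, 249), (321, 250), (323, 250), (325, 249), (327, 249), (329, 249), (331, 249), (333, 219), (335, 73), (337, 62), (339, 76)]
```

Prediction and picture agree to about 1 mm. I'll grip the spacer.

Emit:
{"op": "carry_out", "data": {
  "plan": [
    [[0,0,0.0111],[0,0,0],80],
    [[0,0,0.0111],[0,0,0],80],
    [[0,0,0.0111],[0,0,0],80],
    [[0,0,0.0111],[0,0,0],80],
    [[0,0,0.0111],[0,0,0],80],
    [[0,0,0.0111],[0,0,0],80],
    [[0,0,0.0111],[0,0,0],80],
    [[0,0,0.0081],[0,0,0],80],
    [[0,0,0],[0,0,0],80],
    [[0,0,0],[0,0,0],255],
    [[0,0,0],[0,0,0],255],
    [[0,0,0],[0,0,0],255]
  ]
}}

```text
time_s: 27.9
tcp_pos: [0.5265, 0.357, 0.1935]
eef_rot: [-180.0, 0.0, -101.7]
contact_force: [0.9, 0.4, 0.4]
gripper_width: 0.0458
```

Emit:
{"op": "carry_out", "data": {
  "plan": [
    [[0,0,0],[0,0,0],255],
    [[0,0,0],[0,0,0],255],
    [[0,0,0],[0,0,0],255],
    [[0,0,0],[0,0,0],255]
  ]
}}

```text
time_s: 28.23
tcp_pos: [0.5264, 0.3568, 0.1934]
eef_rot: [-180.0, 0.0, -101.7]
contact_force: [-1.6, 0.8, 3.7]
gripper_width: 0.0302
```

Emit:
{"op": "carry_out", "data": {
  "plan": [
    [[0,0,-0.014],[0,0,0],255],
    [[0,0,-0.014],[0,0,0],255],
    [[0,0,-0.014],[0,0,0],255],
    [[0,0,-0.014],[0,0,0],255],
    [[0,0,-0.014],[0,0,0],255],
    [[0,0,-0.014],[0,0,0],255],
    [[0,0,-0.014],[0,0,0],255],
    [[0,0,-0.014],[0,0,0],255],
    [[0,0,0],[0,0,7.1],255],
    [[0,0,0],[0,0,7.1],255],
    [[0,0,0],[0,0,7.1],255],
    [[0,0,0],[0,0,7.1],255]
  ]
}}

```text
time_s: 29.23
tcp_pos: [0.5261, 0.3565, 0.3044]
eef_rot: [180.0, -0.1, -130.5]
contact_force: [0.5, -0.1, -2.3]
gripper_width: 0.0294
```

Emit:
{"op": "carry_out", "data": {
  "plan": [
    [[0,0,0],[0,0,7.1],255],
    [[0,0,0],[0,0,7.1],255],
    [[0,0,0],[0,0,7.1],255],
    [[0,0,0],[0,0,7.1],255],
    [[0,0,0],[0,0,7.1],255],
    [[0,0,0],[0,0,7.1],255],
    [[0,0,0],[0,0,3.2],255],
    [[0,0,0],[0,0,0],255],
    [[0,0,0],[0,0,0],255]
  ]
}}

```text
time_s: 29.98
tcp_pos: [0.5262, 0.3566, 0.3045]
eef_rot: [-180.0, -0.1, -175.8]
contact_force: [0.7, -1.3, -2.1]
gripper_width: 0.0296
```

Run:
```python
from bl import *
st();to(.5492,-.031,.13,-175.9,16)
```

```text
29.9833 grasp [0.5262 0.3566 0.1455] [-1.7997e+02 -6.0000e-02 -1.7577e+02] F [ 0.7 -1.3 -2.1] w 0.0296 J [  52.   21.  -12.   -0.  -57. -137.]
after turn: total [ 0.0047 -0.3882  0.0155] per row [ 0.0003 -0.0243  0.001 ] before turn: total [ 0.0056 -0.3882  0.0156] per row [ 0.0004 -0.0243  0.001 ] turn [-0.03 -0.06  0.13]
```

Emit:
{"op": "carry_out", "data": {
  "plan": [
    [[0.0003,-0.0277,0.0011],[0,0,0.1],255],
    [[0.0003,-0.0277,0.0011],[0,0,0],255],
    [[0.0003,-0.0277,0.0011],[0,0,0],255],
    [[0.0003,-0.0277,0.0011],[0,0,0],255],
    [[0.0003,-0.0277,0.0011],[0,0,0],255],
    [[0.0003,-0.0277,0.0011],[0,0,0],255],
    [[0.0003,-0.0277,0.0011],[0,0,0],255],
    [[0.0003,-0.0277,0.0011],[0,0,0],255],
    [[0.0003,-0.0277,0.0011],[0,0,0],255],
    [[0.0003,-0.0277,0.0011],[0,0,0],255],
    [[0.0003,-0.0277,0.0011],[0,0,0],255],
    [[0.0003,-0.0277,0.0011],[0,0,0],255]
  ]
}}

```text
time_s: 30.98
tcp_pos: [0.5458, 0.0236, 0.2917]
eef_rot: [-180.0, -0.0, -175.8]
contact_force: [0.5, 0.2, -2.6]
gripper_width: 0.0299
```

Emit:
{"op": "carry_out", "data": {
  "plan": [
    [[0.0003,-0.0277,0.0011],[0,0,0],255],
    [[0.0003,-0.0277,0.0011],[0,0,0],255],
    [[0,0,0],[0,0,0],255],
    [[0,0,0],[0,0,0],255],
    [[0,0,0],[0,0,0],255]
  ]
}}

```text
time_s: 31.4
tcp_pos: [0.5493, -0.0305, 0.2894]
eef_rot: [-180.0, -0.0, -176.0]
contact_force: [-0.3, 0.4, -2.1]
gripper_width: 0.0297
```

Run:
```python
from pk import *
st();to(.5492,-.031,.0585,-175.9,10)
im=snap('wrist','w7')[:,:,::-1].copy()
th=np.deg2rad(4.1);s,c=np.sin(th),np.cos(th);u=np.array([c,s]);v=np.array([-s,c])
for L,k in((.11,2.5),(.068,1.5),(.138,.5),(.096,-.5),(.124,-1.5),(.082,-2.5)):
    m=np.array([.4992,-.0045])+L/2*u+k*.06*v
    q=proj('w7',[[*(m+a*L/2*u+b*.018*v),.024] for a,b in((1,1),(1,-1),(-1,-1),(-1,1))]); cv2.polylines(im,[q.astype(int)],True,(0,0,255),1)
cv2.imwrite('pics/w7o.png',im)
```

```text
31.4 grasp [ 0.5493 -0.0305  0.1304] [-1.8000e+02 -2.0000e-02 -1.7596e+02] F [-0.3  0.4 -2.1] w 0.0297 J [  17.   15.  -24.   -0.  -51. -103.]
after turn: total [ 0.0001 -0.0005  0.0719] per row [ 0.     -0.      0.0072] before turn: total [ 0.0001 -0.0005  0.0719] per row [ 0.     -0.      0.0072] turn [-0.   -0.02 -0.06]
```

View pics/w7o.png

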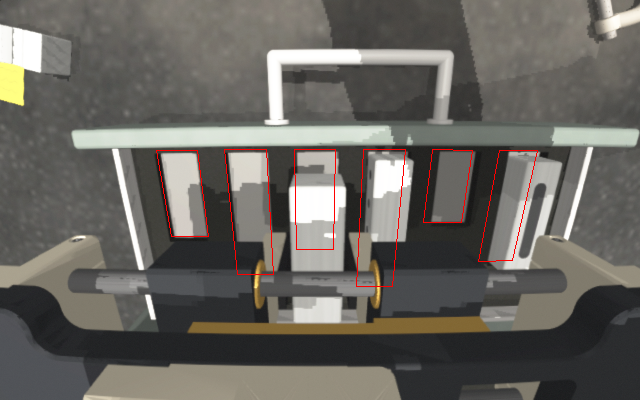

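Everything lines up. The slotted block sits at (520,205) and the long block at (388,200). I'll lower the spacer.

Emit:
{"op": "carry_out", "data": {
  "plan": [
    [[0,-0.0005,0.0075],[0,0,0],255],
    [[0,0,0.0075],[0,0,0],255],
    [[0,0,0.0075],[0,0,0],255],
    [[0,0,0.0075],[0,0,0],255],
    [[0,0,0.0075],[0,0,0],255],
    [[0,0,0.0075],[0,0,0],255],
    [[0,0,0.0075],[0,0,0],255],
    [[0,0,0.006],[0,0,0],255],
    [[0,0,0.005],[0,0,0],255],
    [[0,0,0.004],[0,0,0],255],
    [[0,0,0.004],[0,0,0],255],
    [[0,0,0],[0,0,0],255]
  ]
}}

```text
time_s: 32.45
tcp_pos: [0.5495, -0.0309, 0.2177]
eef_rot: [-180.0, -0.0, -176.0]
contact_force: [0.2, -0.2, -1.1]
gripper_width: 0.0295
```

Emit:
{"op": "carry_out", "data": {
  "plan": [
    [[0,0,0],[0,0,0],255],
    [[0,0,0],[0,0,0],255]
  ]
}}

```text
time_s: 32.62
tcp_pos: [0.5494, -0.031, 0.2181]
eef_rot: [-180.0, -0.0, -176.0]
contact_force: [0.1, -0.2, -1.5]
gripper_width: 0.03
```

Seated. I'll release, rise and turn to ψ = -101.3, for the vee block.

Emit:
{"op": "carry_out", "data": {
  "plan": [
    [[0,0,0],[0,0,0],134],
    [[0,0,0],[0,0,0],134],
    [[0,0,0],[0,0,0],134],
    [[0,0,-0.01],[0,0,0],134],
    [[0,0,-0.015],[0,0,0],134],
    [[0,0,-0.015],[0,0,0],134],
    [[0,0,-0.02],[0,0,0],134],
    [[0,0,-0.02],[0,0,0],134],
    [[0,0,-0.02],[0,0,0],80],
    [[0,0,0],[0,0,-6.8],80],
    [[0,0,0],[0,0,-6.8],80],
    [[0,0,0],[0,0,-6.8],80]
  ]
}}

```text
time_s: 33.62
tcp_pos: [0.5493, -0.0309, 0.3196]
eef_rot: [-180.0, 0.1, -155.3]
contact_force: [1.2, -0.3, 0.1]
gripper_width: 0.0589
```

Emit:
{"op": "carry_out", "data": {
  "plan": [
    [[0,0,0],[0,0,-6.8],80],
    [[0,0,0],[0,0,-6.8],80],
    [[0,0,0],[0,0,-6.8],80],
    [[0,0,0],[0,0,-6.8],80],
    [[0,0,0],[0,0,-6.8],80],
    [[0,0,0],[0,0,-6.8],80],
    [[0,0,0],[0,0,-6.8],80],
    [[0,0,0],[0,0,-6.7],80],
    [[0,0,0],[0,0,0],80],
    [[0,0,0],[0,0,0],80]
  ]
}}

```text
time_s: 34.45
tcp_pos: [0.5493, -0.0309, 0.3187]
eef_rot: [-180.0, 0.0, -101.5]
contact_force: [-0.1, -0.3, 0.3]
gripper_width: 0.0606
```

Run:
```python
from bl import *
st();to(.4307,-.2915,.12,-101.3,12); snap('top','top5')
blocks('top5',[(416,241,442,262)])
```

```text
34.45 grasp [ 0.5493 -0.0309  0.1597] [-179.98    0.   -101.5 ] F [-0.1 -0.3  0.3] w 0.0606 J [ 17.  13. -22.   0. -55. -29.]
after turn: total [0.2788 0.0653 0.0397] per row [0.0232 0.0054 0.0033] before turn: total [0.279  0.0643 0.0397] per row [0.0232 0.0054 0.0033] turn [-0.02  0.   -0.2 ]
block [ 0.4305 -0.2915] W,L 0.0314 0.0606 axis yaw 78.2
```

Emit:
{"op": "carry_out", "data": {
  "plan": [
    [[0.0232,0.0054,0.0033],[0,0,0],80],
    [[0.0232,0.0054,0.0033],[0,0,0],80],
    [[0.0232,0.0054,0.0033],[0,0,0],80],
    [[0.0232,0.0054,0.0033],[0,0,0],80],
    [[0.0232,0.0054,0.0033],[0,0,0],80],
    [[0.0232,0.0054,0.0033],[0,0,0],80],
    [[0.0232,0.0054,0.0033],[0,0,0],80],
    [[0.0232,0.0054,0.0033],[0,0,0],80],
    [[0.0232,0.0054,0.0033],[0,0,0],80],
    [[0.0232,0.0054,0.0033],[0,0,0],80],
    [[0.0232,0.0054,0.0033],[0,0,0],80],
    [[0.0232,0.0054,0.0033],[0,0,0],80]
  ]
}}

```text
time_s: 35.5
tcp_pos: [0.4307, -0.2923, 0.2787]
eef_rot: [180.0, -0.0, -101.5]
contact_force: [0.2, 0.4, -0.2]
gripper_width: 0.0601
```

Emit:
{"op": "carry_out", "data": {
  "plan": [
    [[0,0,0],[0,0,0],80],
    [[0,0,0],[0,0,0],80],
    [[0,0,0],[0,0,0],80]
  ]
}}

```text
time_s: 35.75
tcp_pos: [0.4313, -0.2913, 0.2787]
eef_rot: [180.0, -0.0, -101.4]
contact_force: [-0.6, 1.5, 0.2]
gripper_width: 0.06
```

Run:
```python
from bl import *
st();to(.4306,-.2915,.031,-101.5,8); im=snap('wrist','w8')[:,:,::-1].copy()
a=np.deg2rad(78.5);u=np.array([np.cos(a),np.sin(a)]);v=np.array([-u[1],u[0]]);c=np.array([.4306,-.2915])
q=proj('w8',[[*(c+a*.03*u+b*.015*v),.032] for a,b in((1,1),(1,-1),(-1,-1),(-1,1))])
cv2.polylines(im,[q.astype(int)],True,(0,0,255),1); print(q.round(0)); cv2.imwrite('pics/w8o.png',cv2.resize(im[120:300,200:440],None,fx=2.5,fy=2.5))
```

```text
35.75 grasp [ 0.4313 -0.2913  0.1197] [ 1.7999e+02 -2.0000e-02 -1.0143e+02] F [-0.6  1.5  0.2] w 0.06 J [-12.  13. -28.   0. -49.   1.]
after turn: total [0.0003 0.0007 0.0887] per row [0.     0.0001 0.0111] before turn: total [0.0003 0.0007 0.0887] per row [0.     0.0001 0.0111] turn [ 0.01 -0.02  0.07]
[[333. 239.]
 [299. 239.]
 [297. 172.]
 [334. 172.]]
```

View pics/w8o.png

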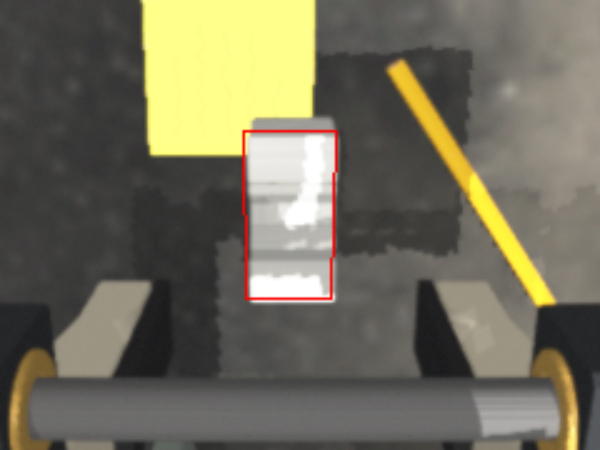

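The vee block's outline fits and the fingers clear the pencil. I'll grip it.

Emit:
{"op": "carry_out", "data": {
  "plan": [
    [[0.0003,0.0007,0.0111],[0,0,0],80],
    [[0,0,0.0111],[0,0,0],80],
    [[0,0,0.0111],[0,0,0],80],
    [[0,0,0.0111],[0,0,0],80],
    [[0,0,0.0111],[0,0,0],80],
    [[0,0,0.0111],[0,0,0],80],
    [[0,0,0.0111],[0,0,0],80],
    [[0,0,0.0086],[0,0,0],80],
    [[0,0,0],[0,0,0],80],
    [[0,0,0],[0,0,0],255],
    [[0,0,0],[0,0,0],255],
    [[0,0,0],[0,0,0],255]
  ]
}}

```text
time_s: 36.8
tcp_pos: [0.4309, -0.2914, 0.1929]
eef_rot: [-180.0, -0.0, -101.3]
contact_force: [-0.1, 0.7, -0.4]
gripper_width: 0.0453
```

Emit:
{"op": "carry_out", "data": {
  "plan": [
    [[0,0,0],[0,0,0],255],
    [[0,0,0],[0,0,0],255],
    [[0,0,0],[0,0,0],255],
    [[0,0,0],[0,0,0],255]
  ]
}}

```text
time_s: 37.13
tcp_pos: [0.4307, -0.2915, 0.1926]
eef_rot: [-180.0, -0.0, -101.3]
contact_force: [-0.1, 1.3, 4.2]
gripper_width: 0.0295
```

Emit:
{"op": "carry_out", "data": {
  "plan": [
    [[0,0,-0.014],[0,0,0],255],
    [[0,0,-0.014],[0,0,0],255],
    [[0,0,-0.014],[0,0,0],255],
    [[0,0,-0.014],[0,0,0],255],
    [[0,0,-0.014],[0,0,0],255],
    [[0,0,-0.014],[0,0,0],255],
    [[0,0,-0.014],[0,0,0],255],
    [[0,0,-0.014],[0,0,0],255],
    [[0,0,0],[0,0,7.1],255],
    [[0,0,0],[0,0,7.1],255],
    [[0,0,0],[0,0,7.1],255],
    [[0,0,0],[0,0,7.1],255]
  ]
}}

```text
time_s: 38.13
tcp_pos: [0.4303, -0.2913, 0.3041]
eef_rot: [180.0, -0.0, -130.1]
contact_force: [-0.7, -0.4, -0.9]
gripper_width: 0.0296
```

Emit:
{"op": "carry_out", "data": {
  "plan": [
    [[0,0,0],[0,0,7.1],255],
    [[0,0,0],[0,0,7.1],255],
    [[0,0,0],[0,0,7.1],255],
    [[0,0,0],[0,0,7.1],255],
    [[0,0,0],[0,0,7.1],255],
    [[0,0,0],[0,0,7.1],255],
    [[0,0,0],[0,0,3.4],255],
    [[0,0,0],[0,0,0],255],
    [[0,0,0],[0,0,0],255]
  ]
}}

```text
time_s: 38.88
tcp_pos: [0.4304, -0.2914, 0.304]
eef_rot: [180.0, -0.0, -175.6]
contact_force: [-0.3, 0.6, -1.8]
gripper_width: 0.0298
```

Run:
```python
from bl import *
st();to(.5267,.0877,.13,-175.9,16)
```

```text
38.8833 grasp [ 0.4304 -0.2914  0.145 ] [ 1.7999e+02 -5.0000e-02 -1.7557e+02] F [-0.3  0.6 -1.8] w 0.0298 J [-12.  11. -27.   0. -52. -73.]
after turn: total [-0.1232  0.3712  0.015 ] per row [-0.0077  0.0232  0.0009] before turn: total [-0.1254  0.3705  0.0149] per row [-0.0078  0.0232  0.0009] turn [ 0.01 -0.05  0.33]
```

Emit:
{"op": "carry_out", "data": {
  "plan": [
    [[-0.0088,0.0265,0.0011],[0,0,0.3],255],
    [[-0.0088,0.0265,0.0011],[0,0,0],255],
    [[-0.0088,0.0265,0.0011],[0,0,0],255],
    [[-0.0088,0.0265,0.0011],[0,0,0],255],
    [[-0.0088,0.0265,0.0011],[0,0,0],255],
    [[-0.0088,0.0265,0.0011],[0,0,0],255],
    [[-0.0088,0.0265,0.0011],[0,0,0],255],
    [[-0.0088,0.0265,0.0011],[0,0,0],255],
    [[-0.0088,0.0265,0.0011],[0,0,0],255],
    [[-0.0088,0.0265,0.0011],[0,0,0],255],
    [[-0.0088,0.0265,0.0011],[0,0,0],255],
    [[-0.0088,0.0265,0.0011],[0,0,0],255]
  ]
}}

```text
time_s: 39.88
tcp_pos: [0.5136, 0.0346, 0.2909]
eef_rot: [-180.0, -0.0, -175.8]
contact_force: [1.0, -0.1, -1.5]
gripper_width: 0.0296
```

Emit:
{"op": "carry_out", "data": {
  "plan": [
    [[-0.0088,0.0265,0.0011],[0,0,0],255],
    [[-0.0088,0.0265,0.0011],[0,0,0],255],
    [[0,0,0],[0,0,0],255],
    [[0,0,0],[0,0,0],255],
    [[0,0,0],[0,0,0],255]
  ]
}}

```text
time_s: 40.3
tcp_pos: [0.5271, 0.0872, 0.2883]
eef_rot: [-180.0, -0.1, -175.9]
contact_force: [-0.0, -0.8, -1.0]
gripper_width: 0.0294
```

Run:
```python
from pk import *
st();to(.5267,.0877,.0577,-175.9,10)
im=snap('wrist','w9')[:,:,::-1].copy()
th=np.deg2rad(4.1);s,c=np.sin(th),np.cos(th);u=np.array([c,s]);v=np.array([-s,c])
for L,k in((.11,2.5),(.068,1.5),(.138,.5),(.096,-.5),(.124,-1.5),(.082,-2.5)):
    m=np.array([.4992,-.0045])+L/2*u+k*.06*v
    q=proj('w9',[[*(m+a*L/2*u+b*.018*v),.024] for a,b in((1,1),(1,-1),(-1,-1),(-1,1))]); cv2.polylines(im,[q.astype(int)],True,(0,0,255),1)
cv2.imwrite('pics/w9o.png',im)
```

```text
40.3 grasp [0.5271 0.0872 0.1293] [-1.7998e+02 -8.0000e-02 -1.7588e+02] F [-0.  -0.8 -1. ] w 0.0294 J [  30.   14.  -26.   -0.  -51. -116.]
after turn: total [0.0003 0.0005 0.0716] per row [0.     0.     0.0072] before turn: total [0.0002 0.0005 0.0716] per row [0.     0.0001 0.0072] turn [-0.02 -0.08  0.02]
```

View pics/w9o.png

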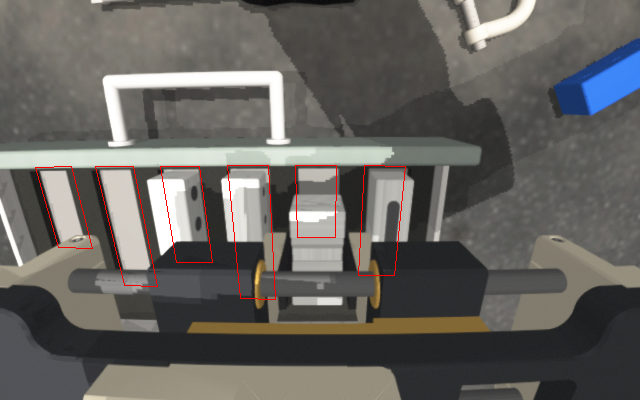

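All three placed blocks are standing in their pockets, and the vee block is over its own at (316,200). I'll lower it.

Emit:
{"op": "carry_out", "data": {
  "plan": [
    [[0,0.0005,0.0075],[0,0,0],255],
    [[0,0,0.0075],[0,0,0],255],
    [[0,0,0.0075],[0,0,0],255],
    [[0,0,0.0075],[0,0,0],255],
    [[0,0,0.0075],[0,0,0],255],
    [[0,0,0.0075],[0,0,0],255],
    [[0,0,0.0075],[0,0,0],255],
    [[0,0,0.006],[0,0,0],255],
    [[0,0,0.005],[0,0,0],255],
    [[0,0,0.004],[0,0,0],255],
    [[0,0,0.004],[0,0,0],255],
    [[0,0,0],[0,0,0],255]
  ]
}}

```text
time_s: 41.35
tcp_pos: [0.5275, 0.088, 0.2169]
eef_rot: [-180.0, -0.0, -176.0]
contact_force: [0.3, 0.3, -1.2]
gripper_width: 0.0294
```

Emit:
{"op": "carry_out", "data": {
  "plan": [
    [[0,0,0],[0,0,0],255],
    [[0,0,0],[0,0,0],255]
  ]
}}

```text
time_s: 41.52
tcp_pos: [0.5273, 0.0878, 0.2172]
eef_rot: [180.0, -0.0, -176.0]
contact_force: [0.4, 0.5, -1.3]
gripper_width: 0.0294
```

Emit:
{"op": "carry_out", "data": {
  "plan": [
    [[0,0,0],[0,0,0],134],
    [[0,0,0],[0,0,0],134],
    [[0,0,0],[0,0,0],134],
    [[0,0,-0.01],[0,0,0],134],
    [[0,0,-0.015],[0,0,0],134],
    [[0,0,-0.015],[0,0,0],134],
    [[0,0,-0.02],[0,0,0],134],
    [[0,0,-0.02],[0,0,0],134],
    [[0,0,-0.02],[0,0,0],170],
    [[0,0,0],[0,0,-7],170],
    [[0,0,0],[0,0,-7],170],
    [[0,0,0],[0,0,-7],170]
  ]
}}

```text
time_s: 42.52
tcp_pos: [0.5273, 0.0878, 0.3187]
eef_rot: [180.0, 0.1, -154.6]
contact_force: [-0.1, 0.0, -0.1]
gripper_width: 0.0295
```

Emit:
{"op": "carry_out", "data": {
  "plan": [
    [[0,0,0],[0,0,-7],170],
    [[0,0,0],[0,0,-7],170],
    [[0,0,0],[0,0,-7],170],
    [[0,0,0],[0,0,-7],170],
    [[0,0,0],[0,0,-7],170],
    [[0,0,0],[0,0,-7],170],
    [[0,0,0],[0,0,-7],170],
    [[0,0,0],[0,0,-7],170],
    [[0,0,0],[0,0,-7],170],
    [[0,0,0],[0,0,-5.9],170],
    [[0,0,0],[0,0,0],170]
  ]
}}

```text
time_s: 43.43
tcp_pos: [0.5273, 0.0878, 0.3181]
eef_rot: [-180.0, 0.0, -85.8]
contact_force: [-0.6, 0.8, -0.1]
gripper_width: 0.0291
```

Run:
```python
from bl import *
st(); b=ground('w9',[[113,82],[275,78]],.055); print(b.round(4))
th=np.deg2rad(4.1); a=np.array([np.cos(th),np.sin(th)])
b4=ground('w4',[[185,22],[367,21]],.055); print(b4.round(4), np.mean(b4,0).round(4))
m=np.mean(b4,0); to(m[0],m[1],.16,-85.9,10)
```

```text
43.4333 grasp [0.5273 0.0878 0.1591] [-1.7998e+02  1.0000e-02 -8.5820e+01] F [-0.6  0.8 -0.1] w 0.0291 J [ 30.  12. -24.   0. -54. -26.]
[[ 0.4353 -0.0654  0.055 ]
 [ 0.4262  0.0516  0.055 ]]
[[ 0.433  -0.0693  0.055 ]
 [ 0.4242  0.054   0.055 ]] [ 0.4286 -0.0077  0.055 ]
after turn: total [ 0.0882  0.1053 -0.0009] per row [ 0.0088  0.0105 -0.0001] before turn: total [ 0.088   0.1055 -0.001 ] per row [ 0.0088  0.0105 -0.0001] turn [-0.02  0.01  0.08]
```

Emit:
{"op": "carry_out", "data": {
  "plan": [
    [[0.0088,0.0105,0],[0,0,0],170],
    [[0.0088,0.0105,0],[0,0,0],170],
    [[0.0088,0.0105,0],[0,0,0],170],
    [[0.0088,0.0105,0],[0,0,0],170],
    [[0.0088,0.0105,0],[0,0,0],170],
    [[0.0088,0.0105,0],[0,0,0],170],
    [[0.0088,0.0105,0],[0,0,0],170],
    [[0.0088,0.0105,0],[0,0,0],170],
    [[0.0088,0.0105,0],[0,0,0],170],
    [[0.0088,0.0105,0],[0,0,0],170],
    [[0,0,0],[0,0,0],170],
    [[0,0,0],[0,0,0],170]
  ]
}}

```text
time_s: 44.43
tcp_pos: [0.4281, -0.0077, 0.3175]
eef_rot: [-180.0, 0.0, -86.1]
contact_force: [0.6, 0.3, 0.2]
gripper_width: 0.0294
```

Run:
```python
from bl import *
st(); im=snap('top','top6'); w=snap('wrist','w10')[:,:,::-1]
a=cv2.resize(im[130:245,255:470,::-1],(800,428),interpolation=cv2.INTER_CUBIC)
cv2.imwrite('pics/c4.png',np.vstack([a[:,:],cv2.resize(np.hstack([w[80:300,40:440]]),(313,172))[:, :].copy() if 0 else np.zeros((1,800,3),np.uint8)]))
print(proj('w10',[[.4286,-.0077,.055]]).round(0))
# pocket block centres at z=.056
hsv=cv2.cvtColor(im,cv2.COLOR_RGB2HSV)
```

```text
44.4333 grasp [ 0.4281 -0.0077  0.1585] [-179.98    0.    -86.13] F [0.6 0.3 0.2] w 0.0294 J [ 26.   1. -36.   0. -52. -22.]
[[316. 200.]]
```

View pics/c4.png

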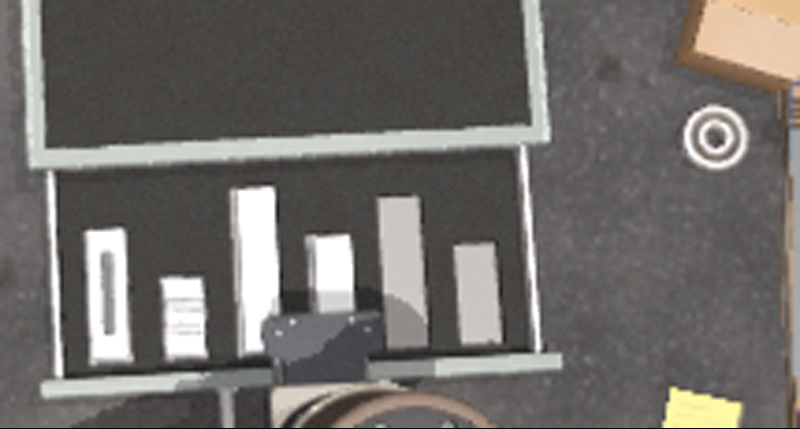

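Slotted, vee, long and spacer are all in their pockets, the bridge and step pockets are empty, and no other block is left on the table. I'll grip the handle and close the drawer.

Emit:
{"op": "carry_out", "data": {
  "plan": [
    [[0,0,0.0113],[0,0,0],170],
    [[0,0,0.0113],[0,0,0],170],
    [[0,0,0.0113],[0,0,0],170],
    [[0,0,0.0113],[0,0,0],170],
    [[0,0,0.0113],[0,0,0],170],
    [[0,0,0.0113],[0,0,0],170],
    [[0,0,0.0113],[0,0,0],170],
    [[0,0,0.0113],[0,0,0],170],
    [[0,0,0.0113],[0,0,0],170],
    [[0,0,0],[0,0,0],170],
    [[0,0,0],[0,0,0],255],
    [[0,0,0],[0,0,0],255]
  ],
  "grip_force": 20
}}

```text
time_s: 45.53
tcp_pos: [0.4291, -0.0068, 0.2159]
eef_rot: [180.0, -0.0, -86.1]
contact_force: [0.6, 0.7, 1.4]
gripper_width: 0.0211
```

Emit:
{"op": "carry_out", "data": {
  "plan": [
    [[0,0,0],[0,0,0],255],
    [[0,0,0],[0,0,0],255],
    [[0,0,0],[0,0,0],255]
  ]
}}

```text
time_s: 45.78
tcp_pos: [0.4299, -0.0067, 0.2164]
eef_rot: [-179.8, 0.0, -86.0]
contact_force: [5.1, -1.7, -4.7]
gripper_width: 0.009
```

Emit:
{"op": "carry_out", "data": {
  "plan": [
    [[0,-0.006,0],[0,0,0],255],
    [[0,-0.01,0],[0,0,0],255],
    [[0,-0.013,0],[0,0,0],255],
    [[0,-0.013,0],[0,0,0],255],
    [[0,-0.013,0],[0,0,0],255],
    [[0,-0.013,0],[0,0,0],255],
    [[0,-0.013,0],[0,0,0],255],
    [[0,-0.013,0],[0,0,0],255],
    [[0,-0.013,0],[0,0,0],255],
    [[0,-0.013,0],[0,0,0],255],
    [[0,-0.013,0],[0,0,0],255],
    [[0,-0.008,0],[0,0,0],255]
  ]
}}

```text
time_s: 46.78
tcp_pos: [0.5707, 0.0038, 0.2164]
eef_rot: [-179.9, 0.1, -86.1]
contact_force: [-4.7, 10.7, 5.5]
gripper_width: 0.0088
```

Emit:
{"op": "carry_out", "data": {
  "plan": [
    [[0,-0.004,0],[0,0,0],255],
    [[0,-0.003,0],[0,0,0],255],
    [[0,0,0],[0,0,0],255]
  ]
}}

```text
time_s: 47.03
tcp_pos: [0.5775, 0.0043, 0.2164]
eef_rot: [-179.8, 0.1, -86.1]
contact_force: [1.1, 7.0, 0.3]
gripper_width: 0.0091
```

Run:
```python
from bl import *
st()
```

```text
47.0333 grasp [0.5775 0.0043 0.0574] [-1.7985e+02  9.0000e-02 -8.6060e+01] F [1.1 7.  0.3] w 0.0091 J [ 20.  22. -25.  -0. -43. -16.]
```

The drawer is back at its starting place with no stop felt, so it may have started ajar. I'll push on gently.

Emit:
{"op": "carry_out", "data": {
  "plan": [
    [[0,-0.003,0],[0,0,0],255],
    [[0,-0.003,0],[0,0,0],255],
    [[0,0,0],[0,0,0],255]
  ]
}}

```text
time_s: 47.28
tcp_pos: [0.5831, 0.0047, 0.2164]
eef_rot: [-179.9, 0.1, -86.1]
contact_force: [0.1, 8.3, 2.1]
gripper_width: 0.0093
```

Emit:
{"op": "carry_out", "data": {
  "plan": [
    [[0,-0.002,0],[0,0,0],255],
    [[0,-0.002,0],[0,0,0],255],
    [[0,0,0],[0,0,0],255]
  ]
}}

```text
time_s: 47.53
tcp_pos: [0.5869, 0.005, 0.2164]
eef_rot: [-179.9, 0.1, -86.1]
contact_force: [-0.4, 8.8, 2.6]
gripper_width: 0.0091
```

Emit:
{"op": "carry_out", "data": {
  "plan": [
    [[0,-0.002,0],[0,0,0],255],
    [[0,-0.001,0],[0,0,0],255],
    [[0,0,0],[0,0,0],255]
  ]
}}

```text
time_s: 47.78
tcp_pos: [0.5897, 0.0053, 0.2164]
eef_rot: [-179.9, 0.1, -86.1]
contact_force: [-1.9, 9.4, 2.4]
gripper_width: 0.0093
```

Emit:
{"op": "carry_out", "data": {
  "plan": [
    [[0,-0.002,0],[0,0,0],255],
    [[0,-0.001,0],[0,0,0],255],
    [[0,0,0],[0,0,0],255]
  ]
}}

```text
time_s: 48.03
tcp_pos: [0.5927, 0.0055, 0.2164]
eef_rot: [-179.9, 0.1, -86.1]
contact_force: [-1.7, 8.1, 2.3]
gripper_width: 0.0091
```

Emit:
{"op": "carry_out", "data": {
  "plan": [
    [[0,-0.002,0],[0,0,0],255],
    [[0,0,0],[0,0,0],255]
  ]
}}

```text
time_s: 48.2
tcp_pos: [0.5947, 0.0056, 0.2164]
eef_rot: [-179.9, 0.1, -86.1]
contact_force: [-1.4, 8.8, 3.8]
gripper_width: 0.0092
```

Emit:
{"op": "carry_out", "data": {
  "plan": [
    [[0,-0.002,0],[0,0,0],255],
    [[0,0,0],[0,0,0],255]
  ]
}}

```text
time_s: 48.37
tcp_pos: [0.5954, 0.0056, 0.2163]
eef_rot: [179.9, 0.1, -86.1]
contact_force: [-8.8, 10.6, 10.3]
gripper_width: 0.0091
```

Emit:
{"op": "carry_out", "data": {
  "plan": [
    [[0,-0.001,0],[0,0,0],255],
    [[0,0,0],[0,0,0],255]
  ]
}}

```text
time_s: 48.53
tcp_pos: [0.5957, 0.0057, 0.2163]
eef_rot: [179.8, 0.1, -86.1]
contact_force: [-12.4, 12.4, 12.0]
gripper_width: 0.0094
```

The stop is reached: 165 mm of travel, with the force rising. I'll release and go straight up.

Emit:
{"op": "carry_out", "data": {
  "plan": [
    [[0,0.002,0],[0,0,0],255],
    [[0,0,0],[0,0,0],165],
    [[0,0,0],[0,0,0],165],
    [[0,0,0],[0,0,0],165],
    [[0,0,0],[0,0,0],165],
    [[0,0,-0.015],[0,0,0],165],
    [[0,0,-0.02],[0,0,0],165],
    [[0,0,-0.03],[0,0,0],165],
    [[0,0,-0.03],[0,0,0],165],
    [[0,0,-0.03],[0,0,0],165],
    [[0,0,-0.03],[0,0,0],165],
    [[0,0,0],[0,0,0],165]
  ]
}}

```text
time_s: 49.53
tcp_pos: [0.5968, 0.004, 0.3773]
eef_rot: [-179.5, 0.0, -86.1]
contact_force: [0.9, 0.2, 1.5]
gripper_width: 0.0311
```

Run:
```python
from bl import *
st(); im=snap('side','side1'); w=snap('wrist','w11')
b=cv2.resize(w[:,:,::-1],(576,360)); a=cv2.resize(im[140:250,170:420,::-1],(546,240),interpolation=cv2.INTER_CUBIC)
c=np.zeros((600,576,3),np.uint8); c[:360]=b; c[360:,:546]=a; cv2.imwrite('pics/c5.png',c)
```

```text
49.5333 grasp [0.5968 0.004  0.2183] [-1.7947e+02  1.0000e-02 -8.6060e+01] F [0.9 0.2 1.5] w 0.0311 J [ 19.  14. -12.   0. -63. -15.]
```

View pics/c5.png

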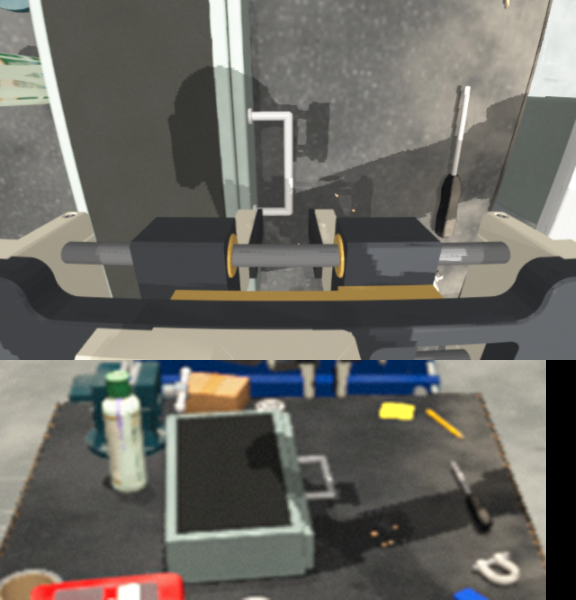

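The drawer front is now flush with the unit, and the dark slits seen at the start are gone. I'll make one numeric check of the bar, then hand in.

Run:
```python
from bl import *
print(ground('w11',[[322,130],[323,234]],.055).mean(0).round(4)); st(); print(r.close_job())
```

```text
[0.5904 0.0049 0.055 ]
49.6333 grasp [0.5953 0.0041 0.2129] [-1.7986e+02  4.0000e-02 -8.6110e+01] F [-0.3 -0.4 -0.7] w 0.0307 J [ 19.  14. -12.   0. -63. -15.]
the job is handed in; nothing more can be done
None
```

The drawer is shut with all four setting blocks in their own pockets, and I handed the job in at about 50 s. `close_job()` gives no verdict, so the checks below are my own.

**What was there:** long_parallel, slotted_block, spacer_block and vee_block. I saw no step_block or bridge_block. A small white object at the far left edge of the table, out of reach, was not examined. I left the blue bar, bearings, tape measure and everything else alone.

**Drawer:** it started about 17 mm ajar. I pulled it by its handle to the stop. That pull reached about 41 N at the wrist, and the fingers slipped on the bar. I later pushed it shut until the stop was felt, after about 165 mm of travel.

**Last checks:**
- **Blocks:** each came down to pocket-floor height, within about 1 mm by the arm's reading. The top view before closing showed all four in the right pockets (the spacer partly hidden by the arm) and no other block on the table within view.
- **Drawer shut:** the pictures show the front flush. One check disagrees: the handle bar measured at x = 0.590 in the wrist view but 0.595 when gripped at the stop. The picture estimate came from hand-picked pixels, so I trusted the stop.
- **Gripper:** open and raised clear of the handle, with near-zero contact force.

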